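# Tip the collet nuts into the cleaning basket

## Task

Lift the steel basket up and off the two prongs of its stand by its top bar and stand it upright in the middle of the black rubber mat. Then take the loaded tray by its handle and tip it low over the basket so that all five nuts and collars slide into it, without touching those pieces with the gripper. Set the empty tray back down flat on the bench where it stood, and leave the other things on the bench where they are.

Things in the scene. Friction and masses are not known exactly. Their poses are not given: they have to be found in the camera images.
- mat: black rubber drip mat fixed on the bench, 150 x 150 mm, 2 mm thick, near the middle of the work area. Origin: centre of its underside.
- mat_center (a point): centre of the mat's top face, 2 mm above the bench.
- stand: fixed stand with two prongs, left or right of the mat. Origin on the bench right below the hanging bar; x points from the bar to the posts behind it. Base plate 10 mm thick, x -10 to 130 mm, 130 mm wide. 12 mm posts at x 85, y -42 and 42 mm, 181 mm high. To free the basket lift it about 25 mm, then draw it 100 mm along -x before going higher: the prongs reach over its rear half.
- prong_tips (a point): middle between the free ends of the stand's two prongs, 16 mm before the bar (stand x -16), 197 mm above the bench, at the top of the turned-up tips. The prongs are level round 8 mm bars along the stand's x at y -42 and 42 mm, running from the posts, upper side 185 mm above the bench; the tips rise 12 mm above that.
- basket: loose open steel basket, 220 g, hanging on the prongs. Outside 110 (x) x 130 (y) x 60 mm high, walls and floor 4 mm. Origin: centre of its underside (60 mm above the bench while hanging), z up, axes parallel to the stand's at the start. Over its middle a rigid bail: upright straps (14 x 5 mm) at y -62.5 and 62.5 mm carry a bar along y. Pieces go in beside the bar, from its x or -x side.
- basket_bar (a point): centre of the basket's top bar, 131 mm above the basket's underside. The bar is 130 mm long (y), 14 mm wide (x), 12 mm high. Grip it here, fingers closing along the basket's x, between the prongs (76 mm free).
- tray: loose steel sorting tray, 180 g, on the bench on the other side of the mat from the stand, five pieces lying in it. Pan 120 (x) x 78 (y) mm, floor 4 mm, walls 4 mm thick and 24 mm high at both sides and the rear (-x); open at the front (+x), where pieces slide out once it tilts beyond about 40 degrees. A handle plate stands behind the rear wall. Origin: centre of the underside, z up.
- tray_handle (a point): middle of the tray's black upright handle plate, at x -84, y 0, z 44 mm in the tray's frame. The plate is 12 mm thick (y), x from -106 to -60 mm, z from 6 to 62 mm. Grip it with the fingers closing along the tray's y.
- tray_lip (a point): middle of the tray's open front edge, on top of the pan floor, at x = 60, y = 0, z = 4 mm in the tray's frame.
- nut0: loose steel hexagonal collet nut, 22 mm across flats (25 mm across corners), 14 mm high, 22 g; starts lying flat in the tray pan. Origin: centre of its underside.
- nut1: loose steel hexagonal collet nut, 22 mm across flats (25 mm across corners), 14 mm high, 22 g; starts lying flat in the tray pan. Origin: centre of its underside.
- nut2: loose steel hexagonal collet nut, 22 mm across flats (25 mm across corners), 14 mm high, 22 g; starts lying flat in the tray pan. Origin: centre of its underside.
- collar0: loose round steel collar, 23 mm diameter, 14 mm high, 22 g; starts lying flat in the tray pan. Origin: centre of its underside.
- collar1: loose round steel collar, 23 mm diameter, 14 mm high, 22 g; starts lying flat in the tray pan. Origin: centre of its underside.
- vise: bystander: small green enamelled bench vise with a wire retainer clasp in its jaws, fixed at the back behind the mat; from x = -75 to +50 mm, 80 mm wide, 110 mm high (clasp to 135 mm). Origin: centre of its foot.
- weight: bystander: loose brass weight with a knob, 36 mm diameter, 46 mm high, in front of the mat to the left or right. Origin: centre of underside.
- tin: bystander: loose round metal tin, 44 mm diameter, 36 mm high, in front of the mat on the side opposite the weight. Origin: centre of underside.
- plier: bystander: loose chrome wire-bending plier lying flat, about 140 mm long along its x, 55 mm wide, 13 mm high, at the back left or right. Origin: on the bench under its middle.
- wheel_holder: bystander: loose holder with an upright spindle and black rubber polishing wheels, 64 mm diameter, 89 mm high, at the back on the side opposite the plier. Origin: centre of underside.
- brush: bystander: loose brush, 160 mm long along its x, 30 mm high at most, lying at the far right. Origin: under its middle.
- case: bystander: loose white closed retainer case, 70 x 55 x 24 mm, at the far left. Origin: centre of underside.
There are look-alikes about, which are no part of the job. Leave any red look-alike of the basket alone. What is shaped like the tray but blue is not meant.

How it is judged:
On the way, in this order (a step that is already met when the one before it is completed fails the run):
1. the basket is off the stand and stands upright, released, in the middle of the mat (horizontal distance between basket and mat_center below 0.04 m and height (world z) of basket below 0.012 m and angle between basket's own z axis and vertical below 0.1 rad and linear speed of basket below 0.05 m/s and contact force between the fingers and basket below 0.1 N), for 0.2 s.
2. the tray is tipped with its open edge low over the basket (angle between tray's own z axis and vertical above 0.45 rad and horizontal distance between tray_lip and basket below 0.085 m and height (world z) of tray_lip below 0.15 m), for 0.1 s.
3. all five pieces are in the basket (distance between each of nut0, nut1, nut2, collar0, collar1 and basket below 0.095 m and z of each of nut0, nut1, nut2, collar0, collar1 in the frame of basket below 0.055 m), for 0.1 s.
At the end, for the whole second after the job is handed in: All five pieces lie at rest inside the basket; the basket stands upright and released on the mat, its centre within 40 mm of the mat's centre; the tray stands flat on the bench, released and at rest, within 60 mm of where it started (all of step 1 and x of nut0 in the frame of basket between -0.053 and 0.053 m and y of nut0 in the frame of basket between -0.063 and 0.063 m and z of nut0 in the frame of basket between 0 and 0.055 m and linear speed of each of nut0, nut1, nut2, collar0, collar1, tray below 0.05 m/s and x of nut1 in the frame of basket between -0.053 and 0.053 m and y of nut1 in the frame of basket between -0.063 and 0.063 m and z of nut1 in the frame of basket between 0 and 0.055 m and x of nut2 in the frame of basket between -0.053 and 0.053 m and y of nut2 in the frame of basket between -0.063 and 0.063 m and z of nut2 in the frame of basket between 0 and 0.055 m and x of collar0 in the frame of basket between -0.053 and 0.053 m and y of collar0 in the frame of basket between -0.063 and 0.063 m and z of collar0 in the frame of basket between 0 and 0.055 m and x of collar1 in the frame of basket between -0.053 and 0.053 m and y of collar1 in the frame of basket between -0.063 and 0.063 m and z of collar1 in the frame of basket between 0 and 0.055 m and distance of tray from where it was at the start of the episode below 0.06 m and angle between tray's own z axis and vertical below 0.08 rad and height (world z) of tray below 0.01 m and contact force between the fingers and tray below 0.1 N); the robot touches nothing.
It fails at once if the fingers touch a nut or collar (contact force between the fingers and nut0 above 0.3 N or contact force between the fingers and nut1 above 0.3 N or contact force between the fingers and nut2 above 0.3 N or contact force between the fingers and collar0 above 0.3 N or contact force between the fingers and collar1 above 0.3 N).
It fails at once if a bystander is moved by more than 25 mm (distance of any of weight, tin, plier, wheel_holder, brush, case from where it was at the start of the episode above 0.025 m).
It also fails if it takes over 67 s, if anything falls off the work surface, if the arm or the gripper's body presses on something with over 40 N, if the wrist force passes 120 N, or if a joint passes its speed limit or range.

## Robot

A 7-joint arm with a two-finger parallel gripper is mounted at the origin on the work surface. World frame = base frame: x ahead of the robot, y to its left, z up, the work surface at z = 0. Lengths are in m, angles in rad, forces in N, time in s.
With the tool pointing down it reaches from about 0.425 to 0.925 m from the base axis. Payload 6.8 kg.
Tool frame: the origin (TCP) lies at the very end of the fingers, on their centre line; the grasp point (between the pads) lies 19 mm behind it; y points along the fingers, x is the direction in which the jaws open and shut, and the axes are right-handed (so a half turn about y gives the same grasp; the last joint's range is limited). The gripper opens to 85 mm and grips with 20 to 120 N. Pads are 22 mm wide; open, the fingers measure 114 mm over their backs; the gripper's body (76 mm by 85 mm) begins 54 mm behind the grasp point. The pads swing forward as they close: fully open they stand 13 mm farther back than shut.
Start: joints at [-1.452, 0.477, 0.022, 1.555, -0.011, 1.109, -0.083], TCP at [0.152, 0.658, 0.231] pointing down, gripper open.
Joint ranges: [-2.96, 2.96], [-0.34, 2.1], [-1.41, 1.46], [0.24, 2.44], [-1.37, 4.51], [0.17, 1.92], [-2.96, 2.96]. Speed limits (rad/s): [2.39, 2.39, 3.14, 3.14, 3.14, 3.14, 3.14].

## Interface

Orientations are given as a rotation vector (axis times angle).
In Python, from bench import r, imaging gives the robot as it stands.
- The arm moves only by the shell command python3 -m jog 'ROWS' [FORCE]. ROWS is text: rows parted by semicolons, each of 7 numbers parted by spaces: the turn, a rotation vector about the tool's x, y, z in degrees, then the shift along the tool's x, y, z in mm, then the opening, from 0 (shut) to 1 (fully open). A call has exactly 5 rows; each row shifts and turns the commanded pose from where the row before left it, along the tool's axes as they then stand; what a row does not reach is not made up. A row lasts 1/12 s, in which the tool goes at most 41.7 mm and 7.16 degrees, less where a joint would pass 70% of its speed; a pose out of reach is approached as far as the arm can. A call with a gripper value outside its range is refused whole. The fingers move at their own pace and stop on an object; FORCE is the grip in N (left out, the last holds). Time passes only in rows, so rows that do not move let the fingers close, or fill a call up. It gives the time, the measured TCP pose, the force and the opening at its end, in the units of the state.
- r.get_obs(): the state, without advancing time (a new reading comes with each control period).
- imaging.grab_frame(name): name is "side" or "top" or "wrist"; returns a dict with "color" (384x512x3 uint8, red, green, blue), "z_map" (384x512 float32, m along the optical axis (not along the pixel's ray), 0 where there is no reading), "fx", "fy", "cx", "cy" (pixels), "world_to_cam" (4x4, takes a point from world to camera coordinates); the wrist camera has in their place "hand_eye" (4x4, takes a point from camera to tool coordinates, whose origin is the TCP and whose axes are the tool frame's). Camera axes: x right, y up, looking along -z (the intrinsics and any distortion apply to the point x, -y, -z); pixel columns grow to the right and rows downward; lengths in m; the calibration is good to about 2 mm. A picture is of the moment at which its call begins: read the wrist's pose just before it.
- r.hand_in(): hands the job in, once; it reports no verdict.
The state is a dict: "clock": time; "joints": joint angles; "qvel": joint speeds; "tau": joint torques, N m; "tcp_pos": TCP position; "orientation": TCP orientation; "contact_force": force on the tool from outside, world axes, zero at the start; "moment": the same for the moment, N m; "grip_width": finger opening in m.
Only numpy, scipy, OpenCV 4.12 (cv2) and the standard library are available. Lean on these libraries where they do the work, as an engineer would, in place of code of your own. Each camera call takes 0.05 s, during which the arm holds its last target.

## Working session

There is one attempt and no reset: what is moved stays moved. The work goes in short steps, Python scripts to look and compute and a shell command to move; the robot and the scene stay as the last step left them, time stands still between calls to the robot, and variables do not carry over. Pictures are saved under pics/ and viewed, and the job is handed in when it is done.

```bash
ls; mkdir -p pics
cat > h.py <<'E'
import numpy as np,cv2
from bench import r,imaging
from scipy.spatial.transform import Rotation as R
def save(n,im): cv2.imwrite('pics/'+n+'.png',cv2.cvtColor(np.ascontiguousarray(im),cv2.COLOR_RGB2BGR))
def grab(n):
    o=r.get_obs(); f=imaging.grab_frame(n)
    if 'world_to_cam' in f: f['c2w']=np.linalg.inv(f['world_to_cam'])
    else:
        T=np.eye(4);T[:3,:3]=R.from_rotvec(o['orientation']).as_matrix();T[:3,3]=o['tcp_pos']
        f['c2w']=T@f['hand_eye']
    return f
def cloud(f):
    z=f['z_map'];v,u=np.mgrid[:z.shape[0],:z.shape[1]]
    p=np.stack([(u-f['cx'])/f['fx']*z,-(v-f['cy'])/f['fy']*z,-z,np.ones_like(z)],-1)
    w=(p@f['c2w'].T)[...,:3]; w[z==0]=np.nan; return w
E
python3 - <<'E'
from h import *
for n in('side','top','wrist'):
    f=grab(n); save(n+'0',f['color']); np.savez('/tmp/'+n+'0.npz',**{k:v for k,v in f.items()}); print(n,[k for k in f],f['fx'],f['cx'],f['c2w'][:3,3])
print(r.get_obs())
E
```

```text
pics
side ['color', 'z_map', 'fx', 'fy', 'cx', 'cy', 'world_to_cam', 'c2w'] 395.46843941318076 250.90511188714726 [ 0.2560503  -0.79373498  0.98217841]
top ['color', 'z_map', 'fx', 'fy', 'cx', 'cy', 'world_to_cam', 'c2w'] 361.4042864502268 255.9708275099246 [0.25990606 0.03781954 1.36389993]
wrist ['color', 'z_map', 'fx', 'fy', 'cx', 'cy', 'hand_eye', 'c2w'] 326.64713012944077 258.8450433884845 [0.0749174  0.67408138 0.37405169]
{'clock': 0.15, 'joints': array([-1.45210151,  0.4776505 ,  0.02237616,  1.55614353, -0.01152233,
        1.10931658, -0.0830886 ]), 'qvel': array([ 6.45090731e-06, -3.61763698e-03,  1.34403825e-03, -3.44695933e-03,
        5.28981750e-04,  9.05195847e-04,  1.38868852e-03]), 'tau': array([ 2.01075265e-03, -5.96928692e+01,  1.60979569e+00, -2.81491864e+01,
        1.26236351e-02,  6.53677998e-03, -1.35671954e-05]), 'tcp_pos': array([0.15169645, 0.65729776, 0.23055675]), 'orientation': array([-1.30894129, -1.03979619,  1.04151531]), 'contact_force': array([0.40561142, 0.11991727, 0.04202927]), 'moment': array([-0.01518623, -0.04820926, -0.00492873]), 'grip_width': 0.08545726101353979}
```

View pics/top0.png

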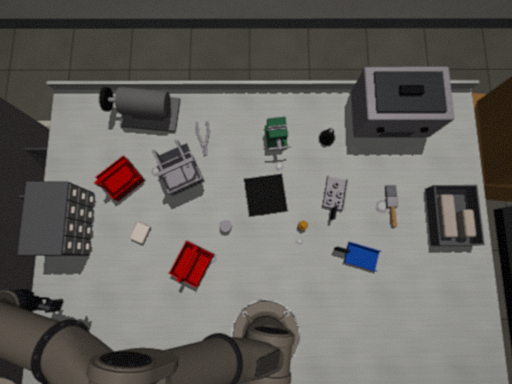

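View pics/side0.png

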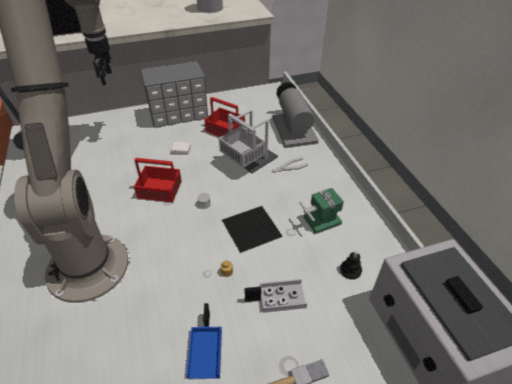

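View pics/wrist0.png

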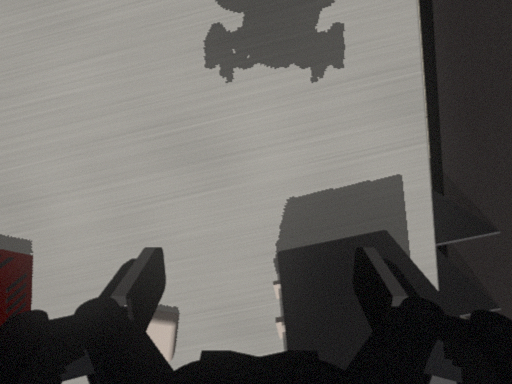

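```bash
python3 - <<'E'
from h import *
t=dict(np.load('/tmp/top0.npz'));s=dict(np.load('/tmp/side0.npz'))
a=cv2.resize(t['color'][120:220,130:260],None,fx=4,fy=4,interpolation=2)
b=cv2.resize(t['color'][165:235,295:370],None,fx=5,fy=5,interpolation=2)
c=cv2.resize(s['color'][105:185,200:300],None,fx=4,fy=4,interpolation=2)
d=cv2.resize(s['color'][270:320,235:315],None,fx=4,fy=4,interpolation=2)
im=np.zeros((740,930,3),np.uint8);im[:400,:520]=a;im[:350,525:900]=b;im[405:725,:400]=c;im[405:605,405:725]=d
save('crop0',cv2.resize(im,(800,600)))
for n,f in(('t',t),('s',s)):
    w=cloud(f); 
    g=w[...,2]; print(n,np.nanmedian(g[280:300,180:200]))
w=cloud(t)
# mat
m=(t['color'].max(-1)<40);m[:170]=0;m[220:]=0;m[:,:240]=0;m[:,295:]=0
n,l,st,ce=cv2.connectedComponentsWithStats(m.astype(np.uint8));i=1+st[1:,4].argmax();print('mat',st[i],ce[i])
p=w[l==i];print(np.nanmean(p,0)); c=cv2.findContours((l==i).astype(np.uint8),0,2)[0];c=max(c,key=cv2.contourArea)
box=cv2.boxPoints(cv2.minAreaRect(c));print(box)
from numpy.linalg import inv
def ray(f,uv,z):
    uv=np.atleast_2d(uv);d=np.c_[(uv[:,0]-f['cx'])/f['fx'],-(uv[:,1]-f['cy'])/f['fy'],-np.ones(len(uv))]@f['c2w'][:3,:3].T
    o=f['c2w'][:3,3];return o+d*((z-o[2])/d[:,2])[:,None]
print(ray(t,box,.002),ray(t,box,.002).mean(0))
E
cat >> h.py <<'E'
def ray(f,uv,z):
    uv=np.atleast_2d(uv);d=np.c_[(uv[:,0]-f['cx'])/f['fx'],-(uv[:,1]-f['cy'])/f['fy'],-np.ones(len(uv))]@f['c2w'][:3,:3].T
    o=f['c2w'][:3,3];return o+d*((z-o[2])/d[:,2])[:,None]
E
```

```text
t 0.001296054187622575
s -0.00022807463880358814
mat [ 245  175   41   41 1330] [265.13308271 194.68646617]
[ 0.50616231 -0.00571171  0.00179537]
[[244.60698 179.05241]
 [281.02618 174.19652]
 [285.86462 210.48473]
 [249.44543 215.34062]]
[[ 0.5676196   0.07286845  0.002     ]
 [ 0.58628967 -0.06815015  0.002     ]
 [ 0.4445952  -0.08390158  0.002     ]
 [ 0.42671989  0.05447472  0.002     ]] [ 0.50630609 -0.00617714  0.002     ]
```

View pics/crop0.png

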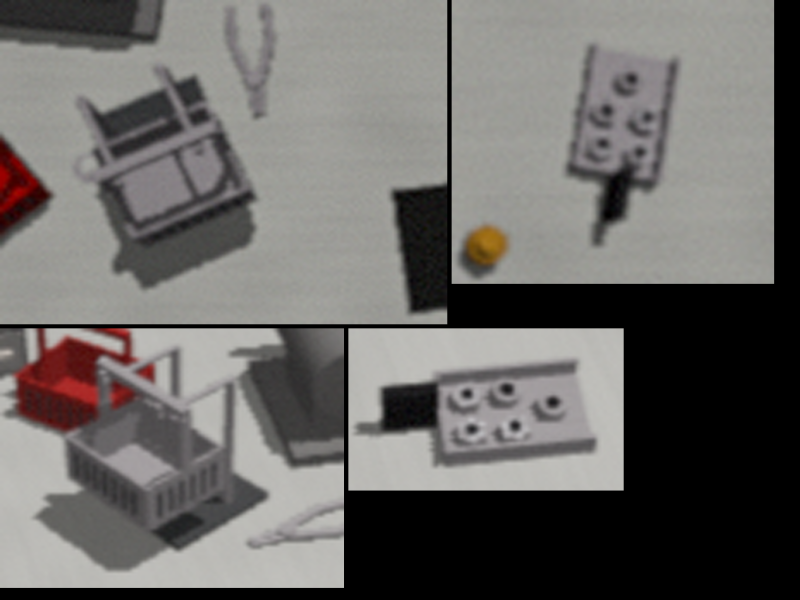

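The top view shows two steel-grey candidates: the basket on the stand at (180,168) and the tray with five pieces at (335,192). The red baskets at (120,180) and (192,265) and the blue tray at (362,257) are look-alikes. The enlarged crop confirms the grey basket hanging on its prongs and the grey tray with its black handle pointing back towards the robot, so I'll measure those two.

Run:
```python
from h import *
t=dict(np.load('/tmp/top0.npz'));s=dict(np.load('/tmp/side0.npz'))
for n,f in(('t',t),('s',s)):
    w=cloud(f);c=f['color'].astype(int)
    k=(w[...,0]>.45)&(w[...,0]<.75)&(w[...,1]>.15)&(w[...,1]<.40)&(abs(c[...,0]-c[...,2])<40)
    b=k&(w[...,2]>.19)&(w[...,2]<.205); p=w[b]; print(n,'barpts',len(p))
    cc,(ww,hh),a=cv2.minAreaRect((p[:,:2]*1000).astype(np.float32)); print(cc,ww,hh,a,np.median(p[:,2]))
    v,u=np.nonzero(b);print(u.min(),u.max(),v.min(),v.max())
    # stand/ basket rim
    b=k&(w[...,2]>.11)&(w[...,2]<.126);p=w[b];print('rim',cv2.minAreaRect((p[:,:2]*1000).astype(np.float32)),len(p))
    # tray
    k=(w[...,0]>.40)&(w[...,0]<.62)&(w[...,1]>-.28)&(w[...,1]<-.13)&(w[...,2]<.035)&(w[...,2]>.014)
    p=w[k];print('tray hi',cv2.minAreaRect((p[:,:2]*1000).astype(np.float32)),len(p))
    k=(w[...,0]>.38)&(w[...,0]<.62)&(w[...,1]>-.28)&(w[...,1]<-.11)&(w[...,2]>.05)&(w[...,2]<.08)
    p=w[k];print('handle',cv2.minAreaRect((p[:,:2]*1000).astype(np.float32)),p.mean(0),len(p))
# handle and wall from colour mask, side
```

```text
t barpts 186
(563.5299682617188, 301.5271911621094) 38.182891845703125 127.07010650634766 17.21835708618164 0.19625304801492494
156 192 157 177
rim ((580.2257080078125, 308.8490295410156), (139.5692138671875, 130.00677490234375), 25.268394470214844) 192
tray hi ((461.6210632324219, -229.7193603515625), (99.23250579833984, 206.70826721191406), 57.59319305419922) 171
handle ((429.3320007324219, -253.14993286132812), (12.343042373657227, 44.402732849121094), 77.78628540039062) [ 0.42864743 -0.2522618   0.06070079] 47
s barpts 128
(562.2050170898438, 298.46173095703125) 27.50835609436035 129.84933471679688 24.12770652770996 0.19521437308322298
228 254 114 131
rim ((580.5377807617188, 308.4144287109375), (145.85855102539062, 137.8743133544922), 25.114280700683594) 262
tray hi ((460.26788330078125, -232.5298614501953), (101.16606140136719, 209.39060974121094), 56.6660041809082) 378
handle ((428.2889709472656, -255.8212432861328), (14.308990478515625, 43.674835205078125), 76.79505157470703) [ 0.42787927 -0.25700851  0.05890472] 103
```

Run:
```python
from h import *
t=dict(np.load('/tmp/top0.npz'));s=dict(np.load('/tmp/side0.npz'))
W=[cloud(f) for f in(t,s)]
fig=np.zeros((2,600,400,3),np.uint8)
tot=[]
for i,(w,f) in enumerate(zip(W,(t,s))):
    k=(w[...,0]>.45)&(w[...,0]<.75)&(w[...,1]>.18)&(w[...,1]<.40)
    for lo,hi,col in((.17,.188,(255,0,0)),(.188,.205,(255,255,255)),(.11,.125,(0,255,0)),(-.01,.014,(0,0,60))):
        p=w[k&(w[...,2]>lo)&(w[...,2]<hi)]
        for q in p: cv2.circle(fig[i],(int(400-(q[1]-.18)/.22*400),int(600-(q[0]-.45)/.3*545)),2,col,-1)
    # bar: ransac line
    p=w[k&(w[...,2]>.190)&(w[...,2]<.203)]; best=None
    rng=np.random.default_rng(0)
    for _ in range(500):
        a,b=p[rng.choice(len(p),2,False),:2]; d=b-a; L=np.linalg.norm(d)
        if L<.05: continue
        d/=L; e=np.abs((p[:,:2]-a)@[-d[1],d[0]])<.008
        if best is None or e.sum()>best.sum(): best=e
    q=p[best,:2].astype(np.float32); 
    vx,vy,x0,y0=cv2.fitLine(q,cv2.DIST_HUBER,0,.01,.01).ravel(); 
    tt=(q-[x0,y0])@[vx,vy]; print('bar',len(q),np.degrees(np.arctan2(vy,vx)),[x0+vx*(tt.min()+tt.max())/2,y0+vy*(tt.min()+tt.max())/2],tt.max()-tt.min())
    # tray
    k=(w[...,0]>.37)&(w[...,0]<.62)&(w[...,1]>-.33)&(w[...,1]<-.14)
    p=w[k&(w[...,2]>.003)&(w[...,2]<.03)];print('tray',cv2.minAreaRect((p[:,:2]*1000).astype(np.float32)),len(p))
    p=w[k&(w[...,2]>.018)&(w[...,2]<.03)];print('trayw',cv2.minAreaRect((p[:,:2]*1000).astype(np.float32)),len(p))
save('plan',np.hstack(fig))
```

```text
bar 173 -64.5233 [np.float32(0.56743366), np.float32(0.3026379)] 0.12822524
tray ((495.6455993652344, -234.96060180664062), (189.78623962402344, 245.0057373046875), 89.97887420654297) 873
trayw ((471.53216552734375, -250.41754150390625), (103.80865478515625, 222.30227661132812), 64.17625427246094) 173
bar 115 -63.483307 [np.float32(0.56501985), np.float32(0.29965737)] 0.12961552
tray ((494.9310607910156, -234.7436065673828), (248.92759704589844, 189.40762329101562), 0.09444987028837204) 1303
trayw ((460.9496765136719, -243.49673461914062), (110.43693542480469, 248.0418701171875), 59.129268646240234) 436
```

View pics/plan.png

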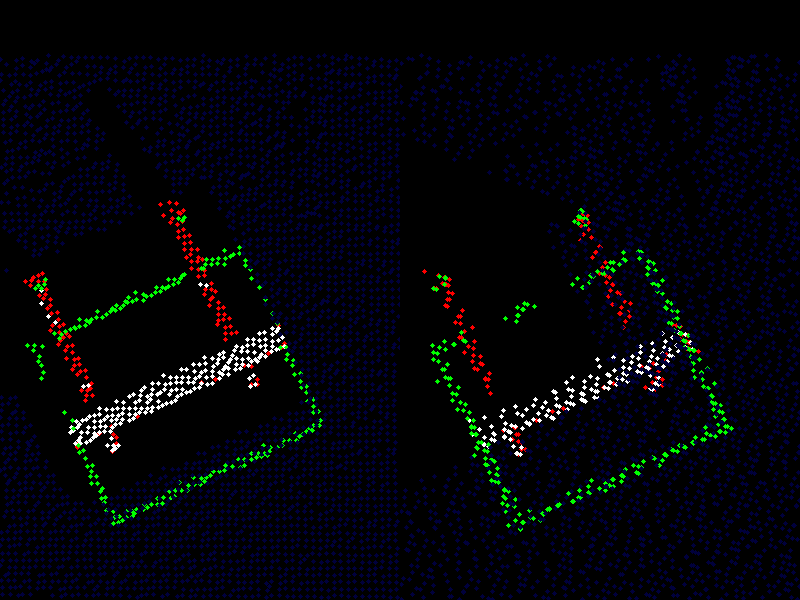

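```bash
cat >> h.py <<'E'
def Tool(yaw,tilt=0):
    """jaw x-axis sign: tool y down; 'fwd' heading yaw(deg); jaws across. returns matrix with x=jaw along yaw+90? see use"""
def delta(xt,Rt,o=None):
    o=o or r.get_obs(); Rc=R.from_rotvec(o['orientation'])
    print('tool shift mm',np.round(Rc.inv().apply(np.array(xt)-o['tcp_pos'])*1e3,1),'turn deg',np.round(np.degrees((Rc.inv()*R.from_matrix(Rt)).as_rotvec()),2),'j',np.round(o['joints'],2),'F',np.round(o['contact_force'],1),'tcp',np.round(o['tcp_pos'],4),'w',round(o['grip_width'],4),'t',o['clock'])
def Rd(jx,y=(0,0,-1)):
    """jx: jaw dir, y: approach"""
    y=np.array(y,float);y/=np.linalg.norm(y);x=np.array(jx,float);x-=y*(x@y);x/=np.linalg.norm(x);return np.stack([x,y,np.cross(x,y)],1)
def yw(d): return np.array([np.cos(np.radians(d)),np.sin(np.radians(d)),0])
E
python3 - <<'E'
from h import *
o=r.get_obs();print(R.from_rotvec(o['orientation']).as_matrix().round(3))
for s in(26,206): delta([.566,.301,.26],Rd(yw(s)))
E
```

```text
[[ 0.225 -0.    -0.974]
 [ 0.974 -0.001  0.225]
 [-0.001 -1.    -0.   ]]
tool shift mm [-254.1  -29.  -483.8] turn deg [ 4.000e-02  5.101e+01 -7.000e-02] j [-1.45  0.48  0.02  1.56 -0.01  1.11 -0.08] F [0.4 0.1 0. ] tcp [0.1517 0.6573 0.2306] w 0.0855 t 0.15
tool shift mm [-254.1  -29.  -483.8] turn deg [-9.0000e-02 -1.2899e+02 -5.0000e-02] j [-1.45  0.48  0.02  1.56 -0.01  1.11 -0.08] F [0.4 0.1 0. ] tcp [0.1517 0.6573 0.2306] w 0.0855 t 0.15
```

```bash
python3 -m jog '0 0 0 0 -40 0 1;0 0 0 -16 -30 -30 1;0 0 0 -17 0 -32 1;0 0 0 -17 0 -32 1;0 0 0 -17 0 -32 1' 60
python3 -m jog '0 0 0 -17 0 -32 1;0 0 0 -17 0 -32 1;0 0 0 -17 0 -32 1;0 0 0 -17 0 -32 1;0 0 0 -17 0 -32 1'
python3 - <<'E'
from h import *
delta([.566,.301,.28],Rd(yw(26)))
E
```

```text
clock: 0.57
tcp_pos: [0.2583, 0.5649, 0.2993]
orientation: [-1.307, -1.042, 1.04]
contact_force: [0.8, -0.1, -0.7]
grip_width: 0.0855
clock: 0.98
tcp_pos: [0.3952, 0.4456, 0.2987]
orientation: [-1.308, -1.04, 1.041]
contact_force: [-0.0, 0.5, -0.6]
grip_width: 0.0851
tool shift mm [-102.5   18.7 -198.9] turn deg [-0.000e+00  5.101e+01 -2.000e-02] j [-1.06  0.29  0.14  1.68 -0.04  1.18  0.43] F [-0.   0.5 -0.6] tcp [0.3952 0.4456 0.2987] w 0.0851 t 0.9833
```

```bash
python3 -m jog '0 0 0 -17 0 -33 1;0 0 0 -17 0 -33 1;0 0 0 -17 0 -33 1;0 0 0 -17 0 -33 1;0 0 0 -17 0 -33 1'
python3 -m jog '0 7 0 -8 0 -16 1;0 7 0 0 0 0 1;0 7 0 0 0 0 1;0 7 0 0 0 0 1;0 7 0 0 0 0 1'
python3 -m jog '0 7 0 0 0 0 1;0 7 0 0 0 0 1;0 2 0 0 0 0 1;0 0 0 0 0 0 1;0 0 0 0 0 0 1'
python3 - <<'E'
from h import *
delta([.566,.301,.28],Rd(yw(26)))
f=grab('wrist');save('w1',f['color'])
w=cloud(f);k=(w[...,2]>.190)&(w[...,2]<.204)&(w[...,0]>.45)&(w[...,0]<.7)&(w[...,1]>.2)&(w[...,1]<.4)
v,u=np.nonzero(k);print(len(v),u.min(),u.max(),v.min(),v.max())
if len(v):
    p=w[k][:,:2].astype(np.float32);print(cv2.minAreaRect(p*1000),np.median(w[k][:,2]),cv2.fitLine(p,cv2.DIST_HUBER,0,.01,.01).ravel())
E
```

```text
clock: 1.4
tcp_pos: [0.5368, 0.3257, 0.2987]
orientation: [-1.308, -1.04, 1.041]
contact_force: [-0.4, 1.1, 0.2]
grip_width: 0.0854
clock: 1.82
tcp_pos: [0.5496, 0.3155, 0.2984]
orientation: [-1.495, -0.568, 0.569]
contact_force: [0.9, 0.2, 0.0]
grip_width: 0.0856
clock: 2.23
tcp_pos: [0.5494, 0.3158, 0.2986]
orientation: [-1.541, -0.357, 0.358]
contact_force: [-0.8, 0.3, 0.7]
grip_width: 0.0855
tool shift mm [  8.4  18.6 -20.6] turn deg [ 0.01  0.1  -0.03] j [-0.91  0.37  0.4   1.6  -0.15  1.2  -0.03] F [-0.8  0.3  0.7] tcp [0.5494 0.3158 0.2986] w 0.0855 t 2.2333
2805 251 285 128 278
((563.103515625, 300.3681640625), (25.6693115234375, 128.73887634277344), 25.236698150634766) 0.19774097050322684 [ 0.4227801  -0.9062323   0.55658823  0.326363  ]
```

View pics/w1.png

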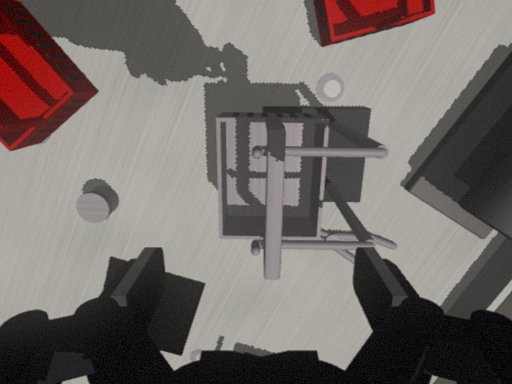

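The wrist view shows the bar from (277,120) to (272,278), with the prong tips at (258,152) and (256,247). Next I'll refine the bar's centre and direction.

Run:
```python
from h import *
f=grab('wrist');w=cloud(f);k=(w[...,2]>.190)&(w[...,2]<.206)&(w[...,0]>.45)&(w[...,0]<.7)&(w[...,1]>.2)&(w[...,1]<.4)
k[:,:264]=0
p=w[k];ex=p[:,:2]@yw(26)[:2];ey=p[:,:2]@yw(116)[:2]
for a in np.linspace(ey.min(),ey.max(),9)[:-1]:
    m=(ey>=a)&(ey<a+(ey.max()-ey.min())/8);print(round(ey[m].mean(),4),ex[m].min().round(4),ex[m].max().round(4),np.median(p[m,2]).round(4))
print(ey.min(),ey.max())
# tips
k=(w[...,2]>.180)&(w[...,2]<.206);k[:,264:]=0
for a,b in((140,170),(235,265)):
    q=w[a:b,240:264][k[a:b,240:264]]; print('tip',q.mean(0),len(q))
```

```text
-0.0334 0.6361 0.6493 0.1978
-0.0174 0.6361 0.6498 0.1977
-0.0013 0.636 0.6501 0.1979
0.0149 0.6367 0.6505 0.1978
0.031 0.6366 0.6505 0.1978
0.0472 0.6372 0.6508 0.1978
0.0634 0.6371 0.651 0.1978
0.0797 0.6372 0.6514 0.1978
-0.04167275391052424 0.08746397263910109
tip [0.53634619 0.33843933 0.19274987] 139
tip [0.57215003 0.26358333 0.19006783] 171
```

Run:
```python
from h import *
delta([.567,.302,.172],Rd(yw(25.5)))
```

```text
tool shift mm [  9.7 126.7 -20.1] turn deg [-0.    0.59 -0.02] j [-0.91  0.37  0.4   1.6  -0.15  1.2  -0.03] F [ 0.4 -0.   0.4] tcp [0.5495 0.3158 0.2987] w 0.0856 t 2.3333
```

```bash
python3 -m jog '0 0.6 0 9.7 10 -20 1;0 0 0 0 35 0 1;0 0 0 0 30 0 1;0 0 0 0 0 0 1;0 0 0 0 0 0 1'
python3 - <<'E'
from h import *
delta([.567,.302,.172],Rd(yw(25.5)))
f=grab('wrist');save('w2',f['color'])
E
```

```text
clock: 2.75
tcp_pos: [0.5662, 0.3018, 0.2228]
orientation: [-1.544, -0.346, 0.351]
contact_force: [0.6, 0.3, -0.3]
grip_width: 0.0852
tool shift mm [ 1.  50.8 -0.1] turn deg [ 0.02 -0.06 -0.2 ] j [-0.87  0.45  0.39  1.67 -0.19  1.07  0.02] F [ 0.6  0.3 -0.3] tcp [0.5662 0.3018 0.2228] w 0.0852 t 2.75
```

View pics/w2.png

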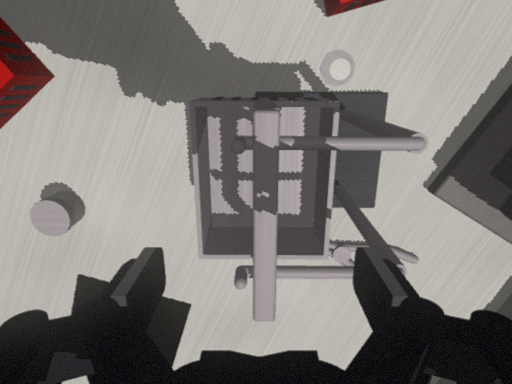

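```bash
python3 -m jog '0 0 0 1 20 0 1;0 0 0 0 20 0 1;0 0 0 0 11 0 1;0 0 0 0 0 0 1;0 0 0 0 0 0 1'
python3 -m jog '0 0 0 0 0 0 0;0 0 0 0 0 0 0;0 0 0 0 0 0 0;0 0 0 0 0 0 0;0 0 0 0 0 0 0' 80
python3 -m jog '0 0 0 0 0 0 0;0 0 0 0 0 0 0;0 0 0 0 0 0 0;0 0 0 0 0 0 0;0 0 0 0 0 0 0'
python3 - <<'E'
from h import *
delta([.567,.302,.172],Rd(yw(25.5)))
f=grab('wrist');save('w3',f['color'])
E
```

```text
clock: 3.22
tcp_pos: [0.5685, 0.3029, 0.1741]
orientation: [-1.542, -0.349, 0.347]
contact_force: [0.0, -0.3, 0.1]
grip_width: 0.0857
clock: 3.63
tcp_pos: [0.5682, 0.3026, 0.1733]
orientation: [-1.542, -0.348, 0.347]
contact_force: [-0.7, -0.3, -0.5]
grip_width: 0.0259
clock: 4.05
tcp_pos: [0.5683, 0.3027, 0.1733]
orientation: [-1.542, -0.348, 0.347]
contact_force: [-0.3, 0.8, 6.0]
grip_width: 0.0126
tool shift mm [-1.5  1.3 -0. ] turn deg [-0.01 -0.09  0.04] j [-0.85  0.5   0.37  1.71 -0.21  0.97  0.04] F [-0.3  0.8  6. ] tcp [0.5683 0.3027 0.1733] w 0.0126 t 4.05
```

View pics/w3.png

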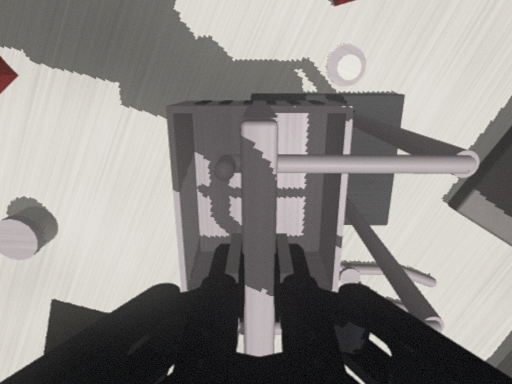

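The fingers have closed on the bar at the middle (258,260), with a width of about 13 mm. Next I lift it 28 mm and draw it clear along the stand's -x.

```bash
python3 -m jog '0 0 0 0 -7 0 0;0 0 0 0 -7 0 0;0 0 0 0 -7 0 0;0 0 0 0 -6 0 0;0 0 0 0 0 0 0'
python3 -m jog '0 0 0 -10 0 0 0;0 0 0 -20 0 0 0;0 0 0 -25 0 0 0;0 0 0 -25 0 0 0;0 0 0 -25 0 0 0'
python3 - <<'E'
from h import *
delta([.506,-.006,.26],Rd(yw(60)))
f=grab('wrist');save('w4',f['color'])
E
```

```text
clock: 4.52
tcp_pos: [0.5688, 0.3028, 0.2015]
orientation: [-1.542, -0.349, 0.346]
contact_force: [0.0, -0.2, -2.2]
grip_width: 0.0126
clock: 4.93
tcp_pos: [0.4721, 0.2568, 0.1996]
orientation: [-1.543, -0.347, 0.348]
contact_force: [1.1, -1.0, -1.7]
grip_width: 0.0123
tool shift mm [ -82.1  -60.3 -252. ] turn deg [ 0.00e+00 -3.46e+01 -2.00e-02] j [-0.94  0.3   0.39  1.94 -0.14  0.93 -0.03] F [ 1.1 -1.  -1.7] tcp [0.4721 0.2568 0.1996] w 0.0123 t 4.9333
```

View pics/w4.png

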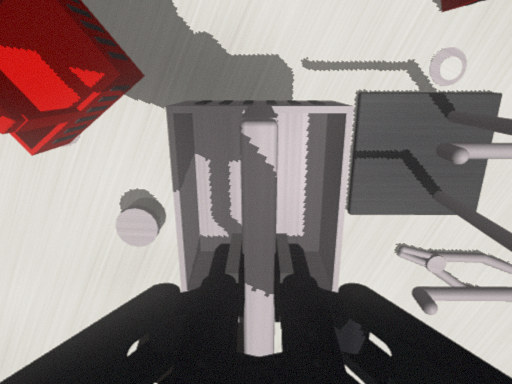

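```bash
python3 -m jog '0 0 0 -5 -20 0 0;0 0 0 -5 -20 -10 0;0 0 0 -9 -5 -25 0;0 0 0 -9 0 -27 0;0 0 0 -9 0 -27 0'
python3 -m jog '0 0 0 -9 0 -27 0;0 0 0 -9 0 -27 0;0 0 0 -9 0 -27 0;0 0 0 -9 0 -27 0;0 0 0 -5 0 -25 0'
python3 -m jog '0 -6 0 -4 0 -20 0;0 -7 0 0 0 -10 0;0 -7 0 0 0 0 0;0 -7 0 0 0 0 0;0 -6 0 0 0 0 0'
python3 - <<'E'
from h import *
delta([.506,-.006,.1165],Rd(yw(60)))
E
```

```text
clock: 5.4
tcp_pos: [0.4782, 0.1605, 0.2456]
orientation: [-1.542, -0.35, 0.348]
contact_force: [1.0, 1.0, -3.0]
grip_width: 0.0127
clock: 5.82
tcp_pos: [0.4975, 0.0213, 0.245]
orientation: [-1.543, -0.347, 0.347]
contact_force: [0.9, -0.2, -2.6]
grip_width: 0.0127
clock: 6.23
tcp_pos: [0.5082, -0.0053, 0.2449]
orientation: [-1.419, -0.798, 0.798]
contact_force: [0.1, 0.8, -1.9]
grip_width: 0.0127
tool shift mm [ -1.8 128.4   1.5] turn deg [-0.  -1.3  0. ] j [-0.53  0.19  0.48  1.96 -0.11  1.01  1.02] F [ 0.1  0.8 -1.9] tcp [ 0.5082 -0.0053  0.2449] w 0.0127 t 6.2333
```

```bash
python3 -m jog '0 -1.3 0 -2 25 1 0;0 0 0 0 35 0 0;0 0 0 0 35 0 0;0 0 0 0 25 0 0;0 0 0 0 5 0 0'
python3 -m jog '0 0 0 0 1 0 0;0 0 0 0 1 0 0;0 0 0 0 1 0 0;0 0 0 0 0.5 0 0;0 0 0 0 0 0 0'
python3 - <<'E'
from h import *
delta([.506,-.006,.1153],Rd(yw(60)))
f=grab('side');save('s5',cv2.resize(f['color'][130:300,150:350],None,fx=3,fy=3))
E
```

```text
clock: 6.65
tcp_pos: [0.5033, -0.0061, 0.1161]
orientation: [-1.412, -0.806, 0.817]
contact_force: [-0.4, 0.2, -1.9]
grip_width: 0.0127
clock: 7.07
tcp_pos: [0.5071, -0.0059, 0.1175]
orientation: [-1.415, -0.813, 0.81]
contact_force: [0.0, -0.3, -1.7]
grip_width: 0.0125
tool shift mm [-0.7  2.2  0.9] turn deg [ 0.09 -0.3   0.1 ] j [-0.46  0.37  0.43  2.08 -0.23  0.73  1.15] F [ 0.  -0.3 -1.7] tcp [ 0.5071 -0.0059  0.1175] w 0.0125 t 7.0667
```

View pics/s5.png

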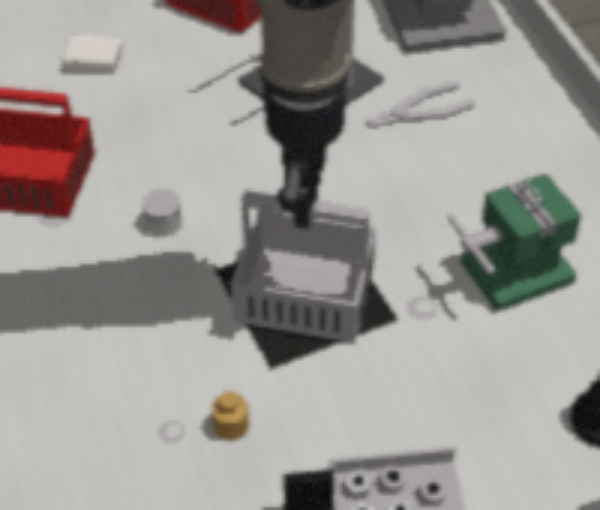

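The basket (300,270) is hanging just over the mat at the right place. I lower it until it touches, then open the gripper.

```bash
python3 -m jog '0 0 0 0 1 0 0;0 0 0 0 1 0 0;0 0 0 0 0.5 0 0;0 0 0 0 0 0 0;0 0 0 0 0 0 0'
python3 -m jog '0 0 0 0 0 0 0.25;0 0 0 0 0 0 0.35;0 0 0 0 0 0 0.5;0 0 0 0 0 0 0.6;0 0 0 0 0 0 0.7'
```

```text
clock: 7.53
tcp_pos: [0.5071, -0.0054, 0.1154]
orientation: [-1.413, -0.813, 0.81]
contact_force: [-3.0, 2.1, 13.8]
grip_width: 0.0124
clock: 7.95
tcp_pos: [0.5062, -0.0061, 0.1138]
orientation: [-1.414, -0.811, 0.812]
contact_force: [0.4, -0.4, 0.2]
grip_width: 0.0595
```

```bash
python3 -m jog '0 0 0 0 0 0 1;0 0 0 0 -15 0 1;0 0 0 0 -30 0 1;0 0 0 0 -35 0 1;0 0 0 0 -35 0 1'
python3 - <<'E'
from h import *
delta([.47,-.25,.24],Rd(yw(78)))
f=grab('top');save('t6',cv2.resize(f['color'][120:240,220:400],None,fx=4,fy=4))
w=cloud(f);k=(w[...,2]>.12)&(w[...,2]<.15)
for lo,hi in((.05,.07),(.125,.15)):
    p=w[(w[...,2]>lo)&(w[...,2]<hi)&(abs(w[...,0]-.506)<.1)&(abs(w[...,1]+.006)<.1)]
    print(len(p),cv2.minAreaRect((p[:,:2]*1000).astype(np.float32)))
# tray in initial images: handle colour/pan
for n in('top','side'):
    f=dict(np.load(f'/tmp/{n}0.npz'));w=cloud(f)
    k=(w[...,0]>.37)&(w[...,0]<.62)&(w[...,1]>-.33)&(w[...,1]<-.17)&(f['color'].max(-1)<60)&(w[...,2]>.035)
    p=w[k];print(n,'handle',len(p),cv2.minAreaRect((p[:,:2]*1000).astype(np.float32)),p.mean(0))
E
```

```text
clock: 8.37
tcp_pos: [0.5055, -0.0063, 0.2297]
orientation: [-1.414, -0.81, 0.813]
contact_force: [1.3, 0.2, -0.6]
grip_width: 0.0854
tool shift mm [-228.3  -10.   -92.3] turn deg [ -0.08 -18.32  -0.08] j [-0.53  0.21  0.49  1.98 -0.12  0.98  1.05] F [ 1.3  0.2 -0.6] tcp [ 0.5055 -0.0063  0.2297] w 0.0854 t 8.3667
43 ((496.4789733886719, 57.097076416015625), (33.063743591308594, 77.01777648925781), 89.78199768066406)
0 ((0.0, 0.0), (0.0, 0.0), 0.0)
top handle 51 ((428.0328369140625, -252.55531311035156), (11.73049545288086, 42.45572280883789), 77.78628540039062) [ 0.42852573 -0.25119763  0.0570476 ]
side handle 135 ((429.1106262207031, -257.1853942871094), (12.265166282653809, 41.14738845825195), 77.74950408935547) [ 0.42864734 -0.25908319  0.052377  ]
```

View pics/t6.png

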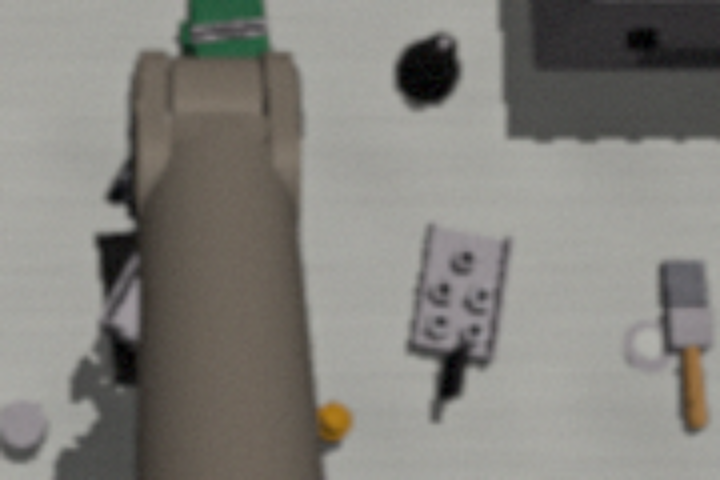

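```bash
python3 -m jog '0 0 0 -30 0 -7 1;0 0 0 -32 0 -8 1;0 0 0 -32 0 -8 1;0 0 0 -32 0 -7 1;0 0 0 -32 0 -7 1'
python3 -m jog '0 0 0 -32 0 -7 1;0 0 0 -32 0 -7 1;0 0 0 -30 0 -7 1;0 7 0 0 0 0 1;0 7 0 0 0 0 1'
python3 -m jog '0 7 0 0 0 0 1;0 7 0 0 0 0 1;0 7 0 0 0 0 1;0 7 0 0 0 0 1;0 7 0 0 0 0 1'
python3 -m jog '0 7 0 0 0 0 1;0 7 0 0 0 0 1;0 7 0 0 0 0 1;0 7 0 0 0 0 1;0 7 0 0 0 0 1'
python3 - <<'E'
from h import *
delta([.43,-.254,.2],Rd(yw(258)))
E
```

```text
clock: 8.83
tcp_pos: [0.4578, -0.1625, 0.2288]
orientation: [-1.414, -0.812, 0.811]
contact_force: [0.1, 0.5, 0.2]
grip_width: 0.0849
clock: 9.25
tcp_pos: [0.4279, -0.2554, 0.2288]
orientation: [-1.482, -0.615, 0.616]
contact_force: [0.9, 0.2, -0.3]
grip_width: 0.0855
clock: 9.67
tcp_pos: [0.4291, -0.2529, 0.2286]
orientation: [-1.566, -0.142, 0.142]
contact_force: [0.8, -0.3, -0.1]
grip_width: 0.0853
clock: 10.08
tcp_pos: [0.4291, -0.2529, 0.2286]
orientation: [-1.544, 0.337, -0.337]
contact_force: [-0.3, -0.1, 0.4]
grip_width: 0.0855
tool shift mm [ 1.3 28.6 -0.7] turn deg [ 0.   77.36  0.  ] j [-0.37  0.26  0.94  2.02 -0.25  0.98  0.25] F [-0.3 -0.1  0.4] tcp [ 0.4291 -0.2529  0.2286] w 0.0855 t 10.0833
```

```bash
python3 -m jog '0 7 0 0 0 0 1;0 7 0 0 0 0 1;0 7 0 0 0 0 1;0 7 0 0 0 0 1;0 7 0 0 0 0 1'
python3 -m jog '0 7 0 0 0 0 1;0 7 0 0 0 0 1;0 7 0 0 0 0 1;0 7 0 0 0 0 1;0 7 0 0 0 0 1'
python3 -m jog '0 7 0 0 0 0 1;0 0.4 0 0 20 0 1;0 0 0 0 20 0 1;0 0 0 0 0 0 1;0 0 0 0 0 0 1'
python3 - <<'E'
from h import *
delta([.43,-.254,.2],Rd(yw(258)))
f=grab('wrist');save('w7',f['color']);w=cloud(f)
k=(w[...,2]>.045)&(w[...,2]<.07)&(abs(w[...,0]-.43)<.05)&(abs(w[...,1]+.254)<.05)&(f['color'].max(-1)<80)
p=w[k];print(len(p),cv2.minAreaRect((p[:,:2]*1000).astype(np.float32)),np.median(p[:,2]))
k=(w[...,2]>.018)&(w[...,2]<.032)&(w[...,0]<.63)&(w[...,0]>.42)&(w[...,1]>-.34)&(w[...,1]<-.17)
p=w[k];print(len(p),cv2.minAreaRect((p[:,:2]*1000).astype(np.float32)))
E
```

```text
clock: 10.5
tcp_pos: [0.4292, -0.2528, 0.2287]
orientation: [-1.414, 0.811, -0.811]
contact_force: [-0.4, -0.4, 0.4]
grip_width: 0.0855
clock: 10.92
tcp_pos: [0.4292, -0.2528, 0.2287]
orientation: [-1.17, 1.268, -1.269]
contact_force: [-0.0, -0.1, -0.1]
grip_width: 0.0854
clock: 11.33
tcp_pos: [0.4285, -0.2528, 0.1884]
orientation: [-1.107, 1.36, -1.357]
contact_force: [-0.2, -0.4, 0.8]
grip_width: 0.0852
tool shift mm [  0.9 -11.6   1.7] turn deg [0.12 0.28 0.01] j [-0.51  0.47  1.21  2.06 -0.54  0.97 -0.79] F [-0.2 -0.4  0.8] tcp [ 0.4285 -0.2528  0.1884] w 0.0852 t 11.3333
752 ((430.80206298828125, -254.7756805419922), (11.447990417480469, 45.90285110473633), 78.3426513671875) 0.06272145316758923
4293 ((510.88525390625, -270.6715393066406), (78.28096771240234, 120.80071258544922), 78.79417419433594)
```

View pics/w7.png

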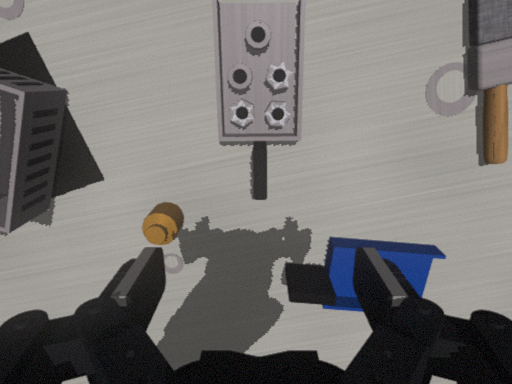

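Run:
```python
from h import *
f=grab('wrist');w=cloud(f)
d=yw(-11.5);y=yw(78.5);O=np.array([.5105,-.2705,0])
q=w-O;a=q@d;b=q@y
k=(w[...,2]>.012)&(w[...,2]<.12)&(a<-64)|((w[...,2]>.012)&(w[...,2]<.12)&(a<-.064)&(abs(b)<.14)&(abs(b)>.01))
v,u=np.nonzero(k)
n,l,st,ce=cv2.connectedComponentsWithStats(k.astype(np.uint8))
for i in range(1,n):
    if st[i,4]>30: m=l==i;print(st[i],'a',a[m].min().round(3),a[m].max().round(3),'b',b[m].min().round(3),b[m].max().round(3),'z',w[m][:,2].max().round(3))
h=d
for tl in(0,10,15):
    t=np.radians(tl);ya=np.sin(t)*h+np.array([0,0,-np.cos(t)])
    g=O+d*-.086+np.array([0,0,.047]);tcp=g+.019*ya;print(tl);delta(tcp,Rd(-y,ya));delta(tcp-.04*ya,Rd(-y,ya))
```

```text
[ 142  206   40   40 1193] a -0.164 -0.128 b 0.083 0.118 z 0.049
[ 284  241  108   71 2599] a -0.252 -0.17 b -0.14 -0.028 z 0.065
0
tool shift mm [  0.5 161.7  -3.3] turn deg [-0.05 -0.22  0.02] j [-0.51  0.47  1.21  2.06 -0.54  0.97 -0.79] F [-1.4 -1.2 -0.4] tcp [ 0.4295 -0.2534  0.1897] w 0.0855 t 11.4333
tool shift mm [  0.5 121.7  -3.3] turn deg [-0.05 -0.22  0.02] j [-0.51  0.47  1.21  2.06 -0.54  0.97 -0.79] F [-1.4 -1.2 -0.4] tcp [ 0.4295 -0.2534  0.1897] w 0.0855 t 11.4333
10
tool shift mm [  0.5 161.4  -0. ] turn deg [ 9.95 -0.22  0.04] j [-0.51  0.47  1.21  2.06 -0.54  0.97 -0.79] F [-1.4 -1.2 -0.4] tcp [ 0.4295 -0.2534  0.1897] w 0.0855 t 11.4333
tool shift mm [  0.6 122.   -6.9] turn deg [ 9.95 -0.22  0.04] j [-0.51  0.47  1.21  2.06 -0.54  0.97 -0.79] F [-1.4 -1.2 -0.4] tcp [ 0.4295 -0.2534  0.1897] w 0.0855 t 11.4333
15
tool shift mm [  0.5 161.    1.6] turn deg [14.95 -0.22  0.05] j [-0.51  0.47  1.21  2.06 -0.54  0.97 -0.79] F [-1.4 -1.2 -0.4] tcp [ 0.4295 -0.2534  0.1897] w 0.0855 t 11.4333
tool shift mm [  0.6 122.4  -8.7] turn deg [14.95 -0.22  0.05] j [-0.51  0.47  1.21  2.06 -0.54  0.97 -0.79] F [-1.4 -1.2 -0.4] tcp [ 0.4295 -0.2534  0.1897] w 0.0855 t 11.4333
```

```bash
python3 -m jog '0 0 0 0.5 40 -3 1;0 0 0 0 40 -3 1;0 0 0 0 40 -3 1;5 -0.2 0 0 0 0 1;5 0 0 0 0 0 1'
python3 -m jog '5 0 0 0 0 0 1;0 0 0 0 0 0 1;0 0 0 0 0 0 1;0 0 0 0 0 0 1;0 0 0 0 0 0 1'
python3 - <<'E'
from h import *
d=yw(-11.5);y=yw(78.5);O=np.array([.5105,-.2705,0])
t=np.radians(15);ya=np.sin(t)*d+np.array([0,0,-np.cos(t)])
g=O+d*-.086+np.array([0,0,.047]);delta(g+.019*ya,Rd(-y,ya))
f=grab('wrist');save('w8',f['color'])
f=grab('side');save('s8',f['color'][150:384,150:450])
E
```

```text
clock: 11.85
tcp_pos: [0.4199, -0.2521, 0.0664]
orientation: [-0.998, 1.211, -1.444]
contact_force: [0.1, -0.6, 0.2]
grip_width: 0.0855
clock: 12.27
tcp_pos: [0.4223, -0.2522, 0.0698]
orientation: [-0.931, 1.137, -1.485]
contact_force: [-0.1, 0.4, -0.1]
grip_width: 0.0853
tool shift mm [ 0.3 42.1 -2. ] turn deg [-0.07  0.09  0.04] j [-0.15  0.43  0.74  2.33 -1.06  0.42 -0.3 ] F [-0.1  0.4 -0.1] tcp [ 0.4223 -0.2522  0.0698] w 0.0853 t 12.2667
```

View pics/w8.png

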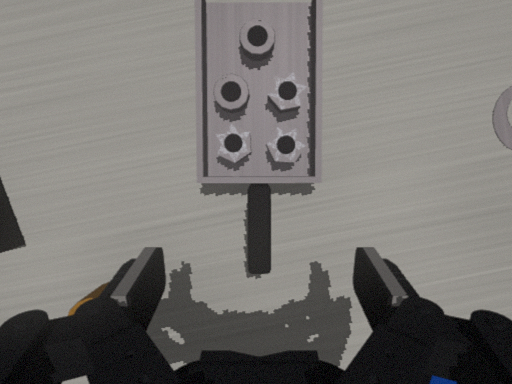

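View pics/s8.png

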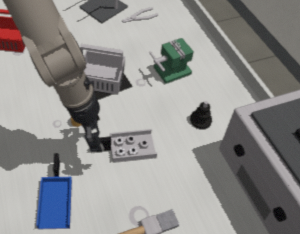

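The tray handle is centred between the open fingers (handle at x≈259 px, fingers at 150 and 370 px). I'll descend along the fingers.

```bash
python3 -m jog '0 0 0 0 15 -1 1;0 0 0 0 15 -1 1;0 0 0 0 12 0 1;0 0 0 0 0 0 1;0 0 0 0 0 0 1'
python3 - <<'E'
from h import *
d=yw(-11.5);y=yw(78.5);O=np.array([.5105,-.2705,0])
t=np.radians(15);ya=np.sin(t)*d+np.array([0,0,-np.cos(t)])
g=O+d*-.086+np.array([0,0,.047]);delta(g+.019*ya,Rd(-y,ya))
E
```

```text
clock: 12.78
tcp_pos: [0.4292, -0.2534, 0.0274]
orientation: [-0.932, 1.14, -1.484]
contact_force: [0.2, -0.0, 0.5]
grip_width: 0.0853
tool shift mm [ 0.6 -0.7  2.2] turn deg [0.07 0.03 0.01] j [-0.    0.51  0.55  2.33 -1.25  0.34 -0.12] F [ 0.2 -0.   0.5] tcp [ 0.4292 -0.2534  0.0274] w 0.0853 t 12.7833
```

```bash
python3 -m jog '0 0 0 0 0 1 0;0 0 0 0 0 0 0;0 0 0 0 0 0 0;0 0 0 0 0 0 0;0 0 0 0 0 0 0' 110
python3 -m jog '0 0 0 0 0 0 0;0 0 0 0 0 0 0;0 0 0 0 0 0 0;0 0 0 0 0 0 0;0 0 0 0 0 0 0'
python3 -m jog '0 0 0 0 -2 0 0;0 0 0 0 -4 0 0;0 0 0 0 -6 0 0;0 0 0 0 -6 0 0;0 0 0 0 0 0 0'
python3 - <<'E'
from h import *
delta([.43,-.25,.1],np.eye(3))
f=grab('wrist');save('w9',f['color'])
f=grab('side');save('s9',cv2.resize(f['color'][200:340,150:350],None,fx=3,fy=3))
E
```

```text
clock: 13.2
tcp_pos: [0.4301, -0.2535, 0.0284]
orientation: [-0.931, 1.138, -1.485]
contact_force: [0.3, -0.9, -0.0]
grip_width: 0.0257
clock: 13.62
tcp_pos: [0.43, -0.2535, 0.0284]
orientation: [-0.93, 1.139, -1.485]
contact_force: [-1.9, 1.7, 7.7]
grip_width: 0.0104
clock: 14.03
tcp_pos: [0.425, -0.2525, 0.0459]
orientation: [-0.931, 1.139, -1.485]
contact_force: [-0.3, -0.7, -2.6]
grip_width: 0.0106
tool shift mm [ -3.5 -51.1  18.2] turn deg [ 53.34 -65.26  85.06] j [-0.06  0.47  0.63  2.33 -1.17  0.37 -0.2 ] F [-0.3 -0.7 -2.6] tcp [ 0.425  -0.2525  0.0459] w 0.0106 t 14.0333
```

View pics/w9.png

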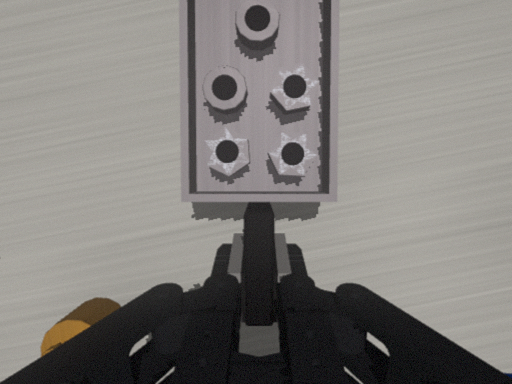

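View pics/s9.png

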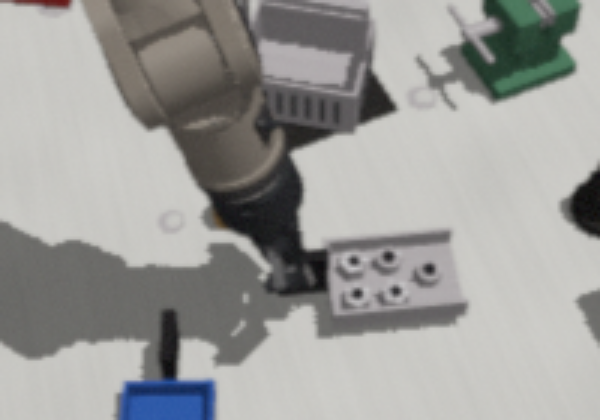

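Run:
```python
from h import *
o=r.get_obs();f=grab('wrist');w=cloud(f)
Rc=R.from_rotvec(o['orientation']);T=o['tcp_pos']
# floor plane: low points around pan, rim points
d=yw(-11.5);y=yw(78.5)
q=w-(T+d*.0815);a=q@d;b=q@y
k=(abs(b)<.033)&(a>-.05)&(a<.02)&(w[...,2]<.032)&(w[...,2]>.01);p=w[k]
print(len(p));A=np.c_[a[k],b[k],np.ones(len(p))]
c=p[:,2]
for _ in range(5):
    s=np.linalg.lstsq(A,c,rcond=None)[0];e=c-A@s;m=abs(e)<.003;A=A[m];c=c[m]
print('slopes deg',np.degrees(s[:2]),s[2],len(c))
for lo in(.03,):
    k=(w[...,2]>lo+.005)&(w[...,2]<.06)&(abs(b)<.05)&(a>-.07)&(a<.07);p=np.c_[a[k],b[k]];print(p.min(0),p.max(0),cv2.minAreaRect((p*1000).astype(np.float32)))
print(T)
```

```text
8601
slopes deg [-0.1547047  -0.00252747] 0.021703369696655195 8368
[-0.05967725 -0.04015287] [0.04347255 0.03850087] ((-8.104278564453125, -0.7866592407226562), (103.18525695800781, 78.61963653564453), 0.19315803050994873)
[ 0.42532745 -0.25231368  0.04540449]
```

```bash
python3 -m jog '0 0 0 0 -10 2.6 0;0 0 0 0 -19 5.2 0;0 0 0 0 -24 6.4 0;0 0 0 0 -19 5.2 0;0 0 0 0 -10 2.6 0'
python3 -m jog '0 -2.9 0.8 0 0 0 0;0 -4.8 1.3 0 0 0 0;0 -4.8 1.3 0 0 0 0;0 -4.8 1.3 0 0 0 0;0 -4.8 1.3 0 0 0 0'
python3 -m jog '0 -4.8 1.3 0 0 0 0;0 -4.8 1.3 0 0 0 0;0 -4.8 1.3 0 0 0 0;0 -4.8 1.3 0 0 0 0;0 -4.8 1.3 0 0 0 0'
python3 - <<'E'
from h import *
def tgt(th,h,lipoff,lz,C=(.506,-.006)):
    t=np.radians(th);d=yw(h);up=np.array([0,0,1.]);L=np.array([C[0],C[1],lz])-lipoff*d
    ex=np.cos(t)*d-np.sin(t)*up;ez=np.sin(t)*d+np.cos(t)*up
    tcp=L-.1415*ex+.0237*ez;y=np.sin(np.radians(15))*ex-np.cos(np.radians(15))*ez
    return tcp,Rd(-yw(h+90),y)
x,Rt=tgt(0,60,.11,.13);print(x);delta(x,Rt)
E
```

```text
clock: 14.6
tcp_pos: [0.4258, -0.253, 0.1318]
orientation: [-0.93, 1.138, -1.485]
contact_force: [0.7, 0.8, -2.6]
grip_width: 0.0104
clock: 15.02
tcp_pos: [0.4251, -0.2522, 0.13]
orientation: [-1.086, 0.887, -1.153]
contact_force: [0.3, -1.0, -3.0]
grip_width: 0.0103
clock: 15.43
tcp_pos: [0.4251, -0.2526, 0.1299]
orientation: [-1.205, 0.61, -0.791]
contact_force: [0.0, -0.0, -3.9]
grip_width: 0.0107
[ 0.38025    -0.22380539  0.1537    ]
tool shift mm [-49.9 -27.8 -12.1] turn deg [ -0.06 -22.73   5.95] j [ 0.01  0.36  0.69  2.17 -0.73  0.76  0.28] F [ 0.  -0.  -3.9] tcp [ 0.4251 -0.2526  0.1299] w 0.0107 t 15.4333
```

```bash
python3 -m jog '0 -4.6 1.2 0 0 0 0;0 -4.6 1.2 0 0 0 0;0 -4.6 1.2 0 0 0 0;0 -4.6 1.2 0 0 0 0;0 -4.3 1.1 0 0 0 0'
cat >> h.py <<'E'
def tgt(th,h,lipoff,lz,C=(.506,-.006)):
    t=np.radians(th);d=yw(h);up=np.array([0,0,1.]);L=np.array([C[0],C[1],lz])-lipoff*d
    ex=np.cos(t)*d-np.sin(t)*up;ez=np.sin(t)*d+np.cos(t)*up
    tcp=L-.1415*ex+.0237*ez;y=np.sin(np.radians(15))*ex-np.cos(np.radians(15))*ez
    return tcp,Rd(-yw(h+90),y)
E
python3 - <<'E'
from h import *
f=grab('wrist');save('w10',f['color'])
for a in((0,60,.09,.12),(25,60,.05,.10),(50,60,.03,.075)):
    x,Rt=tgt(*a);print(x.round(3));delta(x,Rt)
E
```

```text
clock: 15.85
tcp_pos: [0.4252, -0.2528, 0.1298]
orientation: [-1.277, 0.342, -0.448]
contact_force: [1.0, 0.2, -2.8]
grip_width: 0.0105
[ 0.39  -0.206  0.144]
tool shift mm [-53.9  -7.5  25.6] turn deg [-0.03  0.23  0.05] j [ 0.1   0.4   0.6   2.09 -0.65  0.87  0.61] F [ 1.3 -1.5 -2.9] tcp [ 0.4257 -0.253   0.1299] w 0.0104 t 15.9
[ 0.422 -0.152  0.181]
tool shift mm [-53.6 -27.4  96.4] turn deg [-25.03   0.21   0.1 ] j [ 0.1   0.4   0.6   2.09 -0.65  0.87  0.61] F [ 1.3 -1.5 -2.9] tcp [ 0.4257 -0.253   0.1299] w 0.0104 t 15.9
[ 0.455 -0.095  0.199]
tool shift mm [-53.3 -27.2 164.1] turn deg [-50.03   0.19   0.15] j [ 0.1   0.4   0.6   2.09 -0.65  0.87  0.61] F [ 1.3 -1.5 -2.9] tcp [ 0.4257 -0.253   0.1299] w 0.0104 t 15.9
```

View pics/w10.png

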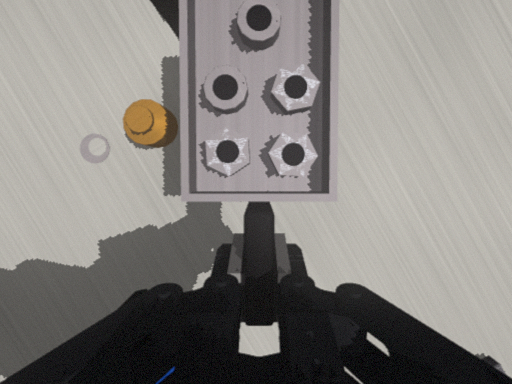

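```bash
python3 -m jog '0 0 0 -7 -3 0 0;0 0 0 -13 -6 0 0;0 0 0 -14 -6 0 0;0 0 0 -13 -6 0 0;0 0 0 -7 -4 5 0'
python3 - <<'E'
from h import *
for a in((0,60,.09,.12),(25,60,.05,.10)):
    x,Rt=tgt(*a);print(x.round(3));delta(x,Rt)
E
```

```text
clock: 16.32
tcp_pos: [0.3754, -0.2264, 0.1556]
orientation: [-1.275, 0.348, -0.454]
contact_force: [0.0, -0.2, -3.7]
grip_width: 0.0107
[ 0.39  -0.206  0.144]
tool shift mm [ 2.7 17.9 20.8] turn deg [-0.07 -0.52  0.12] j [ 0.04  0.25  0.65  2.2  -0.56  0.86  0.53] F [ 0.  -0.2 -3.7] tcp [ 0.3754 -0.2264  0.1556] w 0.0107 t 16.3167
[ 0.422 -0.152  0.181]
tool shift mm [ 2.1 -1.9 91.6] turn deg [-2.507e+01 -5.400e-01  1.000e-02] j [ 0.04  0.25  0.65  2.2  -0.56  0.86  0.53] F [ 0.  -0.2 -3.7] tcp [ 0.3754 -0.2264  0.1556] w 0.0107 t 16.3167
```

```bash
python3 -m jog '-2 0 0 0.4 0 12 0;-4 0 0 0.4 -2 19 0;-6 -0.5 0 0.4 -4 20 0;-6 0 0 0.4 -6 20 0;-6 0 0 0.4 -6 18 0'
python3 - <<'E'
from h import *
for a in((25,60,.05,.10),(38,60,.032,.075),(50,60,.03,.075)):
    x,Rt=tgt(*a);print(x.round(3));delta(x,Rt)
f=grab('side');save('s11',cv2.resize(f['color'][150:320,130:330],None,fx=3,fy=3))
f=grab('wrist');save('w11',f['color'])
E
```

```text
clock: 16.73
tcp_pos: [0.4185, -0.1586, 0.1832]
orientation: [-1.647, 0.443, -0.393]
contact_force: [-0.4, -0.3, -3.3]
grip_width: 0.0103
[ 0.422 -0.152  0.181]
tool shift mm [-0.6  1.   7.9] turn deg [-3.16 -0.1  -0.01] j [-0.48  0.2   0.71  2.15 -0.02  0.87 -0.29] F [-0.4 -0.3 -3.3] tcp [ 0.4185 -0.1586  0.1832] w 0.0103 t 16.7333
[ 0.442 -0.118  0.181]
tool shift mm [-0.6 -3.2 47. ] turn deg [-16.16  -0.1   -0.02] j [-0.48  0.2   0.71  2.15 -0.02  0.87 -0.29] F [-0.4 -0.3 -3.3] tcp [ 0.4185 -0.1586  0.1832] w 0.0103 t 16.7333
[ 0.455 -0.095  0.199]
tool shift mm [ -0.7 -24.   70.8] turn deg [-28.16  -0.1   -0.04] j [-0.48  0.2   0.71  2.15 -0.02  0.87 -0.29] F [-0.4 -0.3 -3.3] tcp [ 0.4185 -0.1586  0.1832] w 0.0103 t 16.7333
```

View pics/s11.png

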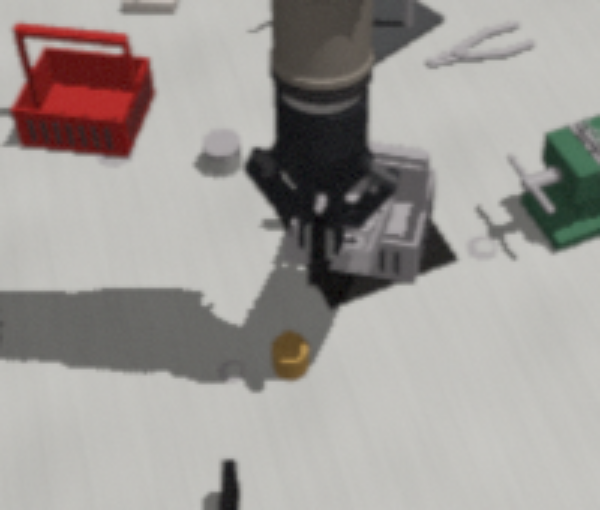

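View pics/w11.png

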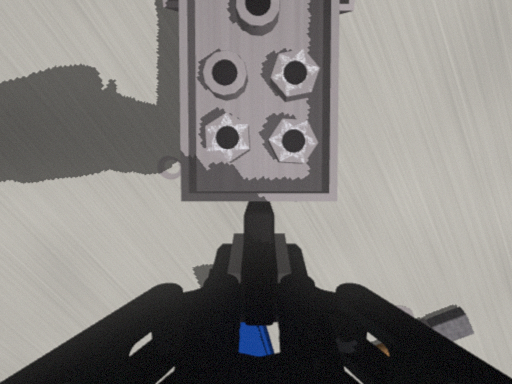

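```bash
python3 -m jog '-2 0 0 0 -1 6 0;-4 0 0 -0.3 -2 12 0;-4 0 0 -0.3 -2 13 0;-3 0 0 0 -2 10 0;-2 0 0 0 -2 5 0'
python3 - <<'E'
from h import *
for a in((38,60,.032,.075),(50,60,.03,.075)):
    x,Rt=tgt(*a);print(x.round(3));delta(x,Rt)
f=grab('wrist');save('w12',f['color'])
w=cloud(f);print(np.nanmin(w[:30,:,2]))
f=grab('top');save('t12',cv2.resize(f['color'][140:240,200:330],None,fx=5,fy=5))
E
```

```text
clock: 17.25
tcp_pos: [0.4423, -0.1148, 0.1803]
orientation: [-1.899, 0.506, -0.338]
contact_force: [0.2, 0.2, -2.5]
grip_width: 0.0104
[ 0.442 -0.118  0.181]
tool shift mm [ 0.8  0.6 -2.8] turn deg [-1.27  0.35 -0.07] j [-0.68  0.35  0.7   2.07  0.13  1.   -0.58] F [ 0.2  0.2 -2.5] tcp [ 0.4423 -0.1148  0.1803] w 0.0104 t 17.25
[ 0.455 -0.095  0.199]
tool shift mm [  0.9 -25.6  14.9] turn deg [-13.27   0.36  -0.03] j [-0.68  0.35  0.7   2.07  0.13  1.   -0.58] F [ 0.2  0.2 -2.5] tcp [ 0.4423 -0.1148  0.1803] w 0.0104 t 17.25
-0.0019082787771856902
```

View pics/w12.png

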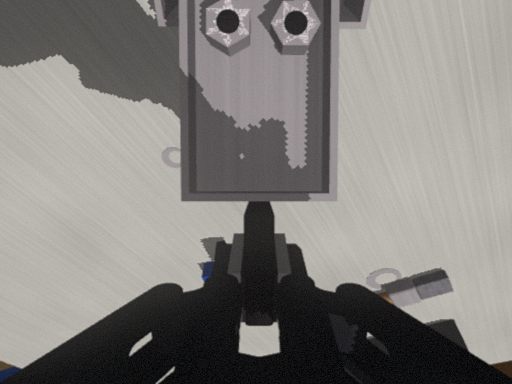

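View pics/t12.png

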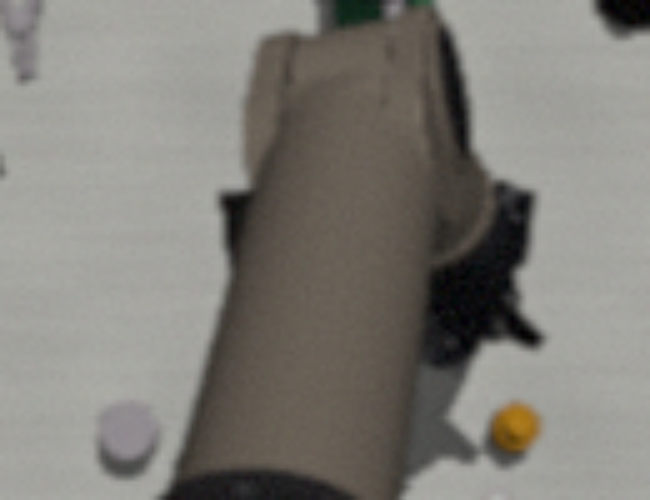

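```bash
python3 -m jog '-2.5 0 0 0 -5 2.5 0;-2.7 0 0 0 -6 2.5 0;-2.7 0 0 0 -6 2.5 0;-2.7 0 0 0 -6 2.5 0;-2.7 0 0 0 -4 2 0'
python3 - <<'E'
from h import *
for a in((50,60,.03,.075),(60,60,.03,.078)):
    x,Rt=tgt(*a);print(x.round(3));delta(x,Rt)
f=grab('wrist');save('w13',f['color'])
f=grab('side');save('s13',cv2.resize(f['color'][150:320,130:330],None,fx=3,fy=3))
E
```

```text
clock: 17.77
tcp_pos: [0.4525, -0.0984, 0.2]
orientation: [-2.12, 0.57, -0.293]
contact_force: [1.2, 0.4, -1.7]
grip_width: 0.0106
[ 0.455 -0.095  0.199]
tool shift mm [ 0.1 -1.1  4. ] turn deg [-0.07  0.11 -0.14] j [-0.78  0.46  0.72  1.98  0.21  1.17 -0.7 ] F [ 1.2  0.4 -1.7] tcp [ 0.4525 -0.0984  0.2   ] w 0.0106 t 17.7667
[ 0.466 -0.075  0.212]
tool shift mm [  0.1 -25.3  14.7] turn deg [-10.07   0.12  -0.13] j [-0.78  0.46  0.72  1.98  0.21  1.17 -0.7 ] F [ 1.2  0.4 -1.7] tcp [ 0.4525 -0.0984  0.2   ] w 0.0106 t 17.7667
```

View pics/w13.png

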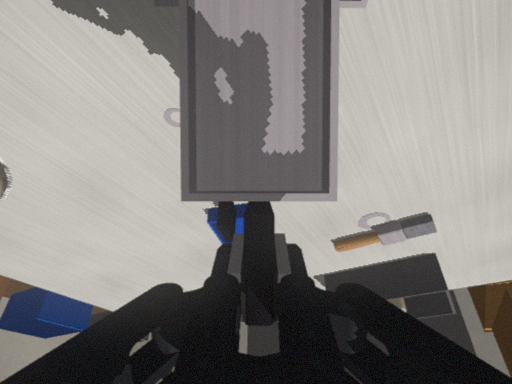

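View pics/s13.png

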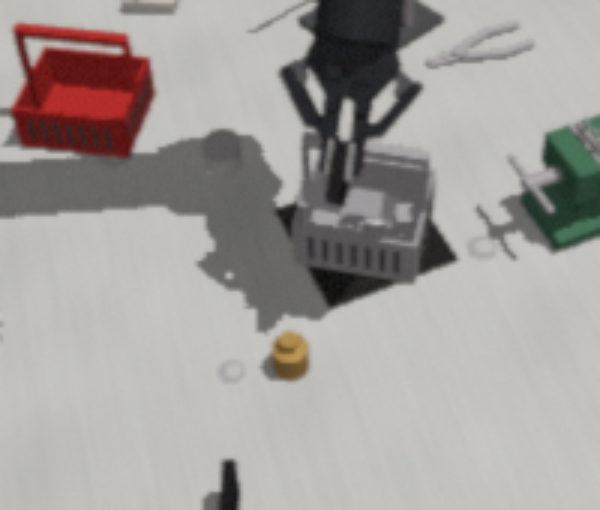

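The visible part of the pan is empty and pieces are showing in the basket at about (390,210). I'll tilt further to make sure, then wait.

```bash
python3 -m jog '-3 0 0 0 -5 2.5 0;-3 0 0 0 -7 2.5 0;-2 0 0 0 -7 2 0;-2 0 0 0 -6 2 0;0 0 0 0 0 0 0'
python3 -m jog '0 0 0 0 0 0 0;0 0 0 0 0 0 0;0 0 0 0 0 0 0;0 0 0 0 0 0 0;0 0 0 0 0 0 0'
python3 - <<'E'
from h import *
for a in((25,60,.09,.13),(60,60,.03,.078)):
    x,Rt=tgt(*a);print(x.round(3));delta(x,Rt)
f=grab('side');save('s14',cv2.resize(f['color'][180:260,210:310],None,fx=6,fy=6,interpolation=2))
E
```

```text
clock: 18.28
tcp_pos: [0.4647, -0.0773, 0.2126]
orientation: [-2.288, 0.611, -0.248]
contact_force: [0.2, 0.9, -1.9]
grip_width: 0.0107
clock: 18.7
tcp_pos: [0.4639, -0.0787, 0.2133]
orientation: [-2.289, 0.613, -0.25]
contact_force: [0.5, -0.1, -1.7]
grip_width: 0.0104
[ 0.402 -0.186  0.211]
tool shift mm [ -0.   89.2 -86.4] turn deg [34.97  0.18 -0.12] j [-0.84  0.57  0.72  1.89  0.25  1.31 -0.76] F [ 0.5 -0.1 -1.7] tcp [ 0.4639 -0.0787  0.2133] w 0.0104 t 18.7
[ 0.466 -0.075  0.212]
tool shift mm [ 0.2 -2.   3.3] turn deg [-0.03  0.2  -0.06] j [-0.84  0.57  0.72  1.89  0.25  1.31 -0.76] F [ 0.5 -0.1 -1.7] tcp [ 0.4639 -0.0787  0.2133] w 0.0104 t 18.7
```

View pics/s14.png

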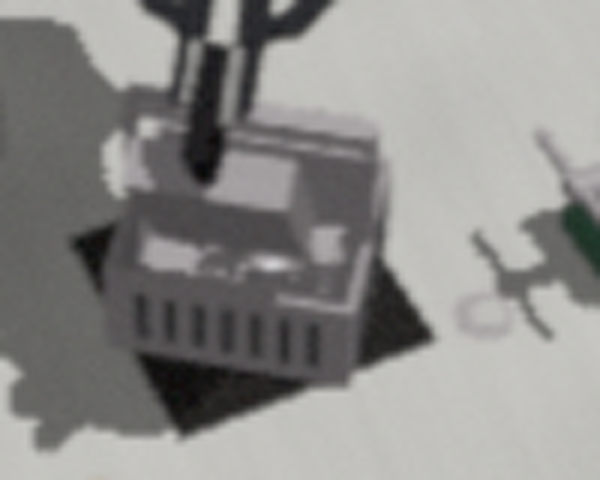

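```bash
python3 -m jog '0 0 0 0 10 -20 0;0 0 0 0 16 -22 0;4 0 0 0 12 -14 0;6 0 0 0 10 -12 0;6 0 0 0 8 -12 0'
python3 -m jog '6 0 0 0 7 -12 0;7 0 0 0 3 -12 0;6 0 0 0 0 0 0;0 0 0 0 0 0 0;0 0 0 0 0 0 0'
python3 - <<'E'
from h import *
for a in((0,60,.09,.13),):
    x,Rt=tgt(*a);print(x.round(3));delta(x,Rt)
f=grab('side');save('s15',cv2.resize(f['color'][130:330,130:330],None,fx=3,fy=3,interpolation=2))
f=grab('top');save('t15',cv2.resize(f['color'][140:240,200:330],None,fx=5,fy=5))
E
```

```text
clock: 19.17
tcp_pos: [0.4161, -0.1622, 0.2266]
orientation: [-2.018, 0.538, -0.314]
contact_force: [0.3, -1.1, -2.2]
grip_width: 0.0107
clock: 19.58
tcp_pos: [0.4022, -0.1858, 0.2286]
orientation: [-1.7, 0.459, -0.381]
contact_force: [0.2, 0.1, -2.2]
grip_width: 0.0103
[ 0.39  -0.206  0.154]
tool shift mm [  0.3  78.  -10.5] turn deg [25.01 -0.07 -0.17] j [-0.55  0.13  0.8   2.11  0.09  1.   -0.33] F [ 0.2  0.1 -2.2] tcp [ 0.4022 -0.1858  0.2286] w 0.0103 t 19.5833
```

View pics/s15.png

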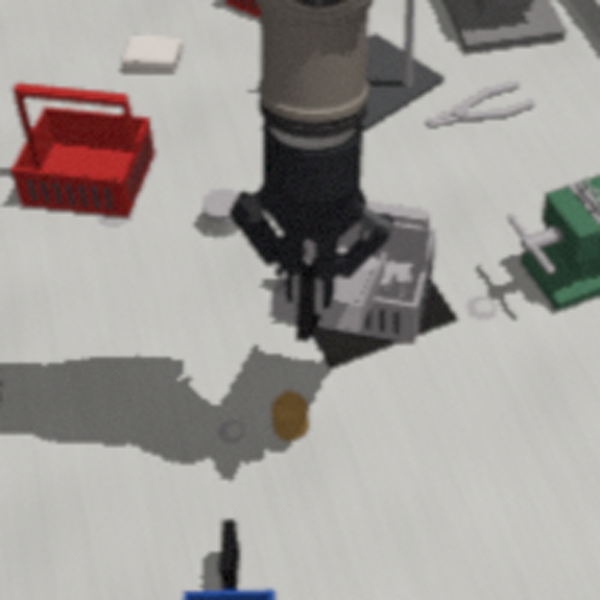

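View pics/t15.png

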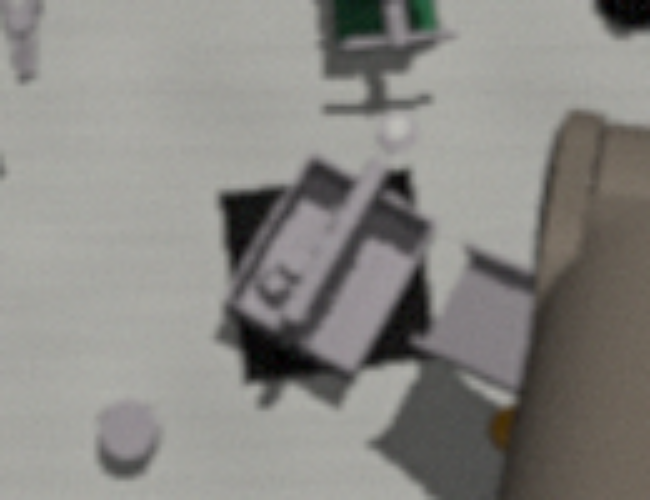

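```bash
python3 -m jog '5 0 0 0 5 -6 0;6 0 0 0 5 -8 0;6 0 0 0 5 -8 0;6 0 0 0 5 -8 0;2 0 0 0 5 -5 0'
python3 -m jog '0 4.8 -1.3 0 0 0 0;0 5.8 -1.55 0 0 0 0;0 5.8 -1.55 0 0 0 0;0 5.8 -1.55 0 0 0 0;0 5.8 -1.55 0 0 0 0'
python3 -m jog '0 5.8 -1.55 0 0 0 0;0 5.8 -1.55 0 0 0 0;0 5.8 -1.55 0 0 0 0;0 5.8 -1.55 0 0 0 0;0 5.8 -1.55 0 0 0 0'
python3 - <<'E'
from h import *
def place(z):
    t=np.radians(15);d=yw(-11.5);ya=np.sin(t)*d+np.array([0,0,-np.cos(t)]);return np.array([.430,-.2535,z]),Rd(-yw(78.5),ya)
delta(*place(.10))
E
```

```text
clock: 20.1
tcp_pos: [0.3859, -0.2139, 0.203]
orientation: [-1.29, 0.349, -0.438]
contact_force: [-0.4, -0.9, -1.9]
grip_width: 0.0108
clock: 20.52
tcp_pos: [0.3866, -0.2116, 0.2026]
orientation: [-1.205, 0.678, -0.867]
contact_force: [0.6, 0.1, -1.9]
grip_width: 0.0104
clock: 20.93
tcp_pos: [0.3867, -0.2112, 0.203]
orientation: [-1.043, 1.007, -1.306]
contact_force: [0.4, 0.9, -3.1]
grip_width: 0.0111
tool shift mm [ 41.9 110.7  16. ] turn deg [ 0.85 12.41 -2.54] j [-0.41 -0.04  0.85  2.31 -0.11  0.64 -1.03] F [ 0.4  0.9 -3.1] tcp [ 0.3867 -0.2112  0.203 ] w 0.0111 t 20.9333
```

```bash
python3 -m jog '0.4 5 -1.2 12 10 5 0;0.4 5 -1.2 14 15 6 0;0 2.4 -0.2 13 20 5 0;0 0 0 0 25 0 0;0 0 0 0 20 0 0'
cat >> h.py <<'E'
def place(z):
    t=np.radians(15);d=yw(-11.5);ya=np.sin(t)*d+np.array([0,0,-np.cos(t)]);return np.array([.430,-.2535,z]),Rd(-yw(78.5),ya)
E
python3 - <<'E'
from h import *
delta(*place(.07))
delta(*place(.0286))
E
```

```text
clock: 21.35
tcp_pos: [0.4229, -0.2549, 0.1183]
orientation: [-0.935, 1.137, -1.48]
contact_force: [-0.5, 0.8, -1.9]
grip_width: 0.0105
tool shift mm [-2.8 48.4 -6. ] turn deg [ 0.12  0.29 -0.05] j [-0.16  0.3   0.73  2.3  -0.67  0.46 -0.66] F [-0.5  0.8 -1.9] tcp [ 0.4229 -0.2549  0.1183] w 0.0105 t 21.35
tool shift mm [ -2.8  88.4 -16.6] turn deg [ 0.12  0.29 -0.05] j [-0.16  0.3   0.73  2.3  -0.67  0.46 -0.66] F [-0.5  0.8 -1.9] tcp [ 0.4229 -0.2549  0.1183] w 0.0105 t 21.35
```

```bash
python3 -m jog '0 0.3 0 -2.8 20 -4 0;0 0 0 0 25 -5 0;0 0 0 0 20 -4 0;0 0 0 0 14 -3 0;0 0 0 0 5 -0.5 0'
python3 -m jog '0 0 0 0 2 0 0;0 0 0 0 0 0 0;0 0 0 0 0 0 0;0 0 0 0 0 0 0;0 0 0 0 0 0 0'
python3 - <<'E'
from h import *
delta(*place(.0284))
E
```

```text
clock: 21.77
tcp_pos: [0.4276, -0.2519, 0.0322]
orientation: [-0.93, 1.145, -1.48]
contact_force: [-0.1, 0.0, -1.9]
grip_width: 0.0108
clock: 22.18
tcp_pos: [0.4295, -0.2549, 0.0346]
orientation: [-0.925, 1.139, -1.488]
contact_force: [0.3, 0.3, -2.1]
grip_width: 0.0109
tool shift mm [-1.4  6.1 -1.4] turn deg [-0.23 -0.24 -0.06] j [ 0.14  0.45  0.38  2.32 -1.04  0.27 -0.32] F [ 0.3  0.3 -2.1] tcp [ 0.4295 -0.2549  0.0346] w 0.0109 t 22.1833
```

```bash
python3 -m jog '-0.2 -0.2 0 -1 2.5 -0.5 0;0 0 0 0 2 -0.5 0;0 0 0 0 1 0 0;0 0 0 0 0 0 0;0 0 0 0 0 0 0'
python3 - <<'E'
from h import *
delta(*place(.0284))
E
```

```text
clock: 22.6
tcp_pos: [0.4296, -0.2537, 0.0285]
orientation: [-0.929, 1.141, -1.483]
contact_force: [-1.2, 1.8, 3.1]
grip_width: 0.0104
tool shift mm [-0.2  0.2  0.3] turn deg [ 0.03 -0.07 -0.11] j [ 0.16  0.46  0.36  2.32 -1.05  0.26 -0.31] F [-1.2  1.8  3.1] tcp [ 0.4296 -0.2537  0.0285] w 0.0104 t 22.6
```

Contact force is 3 N upward, so the tray is on the bench. Next I open the gripper and back straight out along the fingers.

```bash
python3 -m jog '0 0 0 0 0 0 0.3;0 0 0 0 0 0 0.5;0 0 0 0 0 0 0.7;0 0 0 0 0 0 1;0 0 0 0 0 0 1'
python3 -m jog '0 0 0 0 -10 0 1;0 0 0 0 -20 0 1;0 0 0 0 -30 0 1;0 0 0 0 -30 0 1;0 0 0 0 -30 0 1'
python3 -m jog '-5 0 0 0 -30 0 1;-5 0 0 0 -30 0 1;-5 0 0 30 0 0 1;0 0 0 35 0 0 1;0 0 0 35 0 0 1'
python3 - <<'E'
from h import *
delta([.43,-.4,.25],Rd(-yw(78.5)))
f=grab('wrist');save('w16',f['color']);w=cloud(f)
k=(w[...,2]>.018)&(w[...,2]<.032)&(w[...,0]<.63)&(w[...,0]>.42)&(w[...,1]>-.36)&(w[...,1]<-.17)
p=w[k];print(len(p),cv2.minAreaRect((p[:,:2]*1000).astype(np.float32)),np.median(p[:,2]))
f=grab('top');save('t16',cv2.resize(f['color'][100:300,190:430],None,fx=3.3,fy=3))
f=grab('side');save('s16',cv2.resize(f['color'][180:260,210:310],None,fx=6,fy=6,interpolation=2))
E
```

```text
clock: 23.02
tcp_pos: [0.4295, -0.2541, 0.0283]
orientation: [-0.93, 1.141, -1.484]
contact_force: [0.1, -0.1, -0.1]
grip_width: 0.0702
clock: 23.43
tcp_pos: [0.398, -0.2481, 0.1447]
orientation: [-0.931, 1.144, -1.484]
contact_force: [1.2, 0.3, 1.7]
grip_width: 0.0854
clock: 23.85
tcp_pos: [0.3706, -0.3423, 0.2014]
orientation: [-1.107, 1.345, -1.351]
contact_force: [0.1, -0.2, 0.3]
grip_width: 0.0854
tool shift mm [ 45.3 -48.3  69.6] turn deg [-0.34  0.53 -0.12] j [-0.18  0.35  1.    2.04 -0.37  0.94 -0.75] F [ 0.1 -0.2  0.3] tcp [ 0.3706 -0.3423  0.2014] w 0.0854 t 23.85
1769 ((478.3037414550781, -264.1171875), (79.1685791015625, 115.9821548461914), 78.14791107177734) 0.024713967698142436
```

View pics/t16.png

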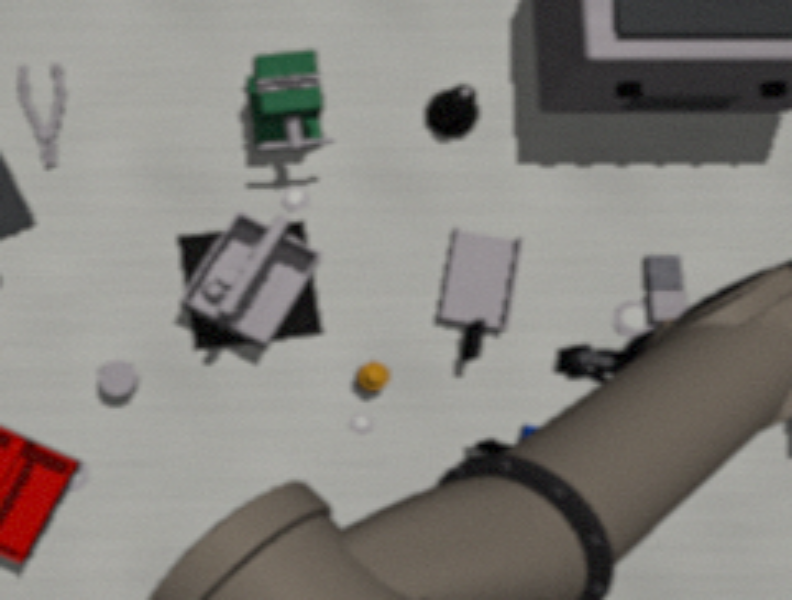

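View pics/s16.png

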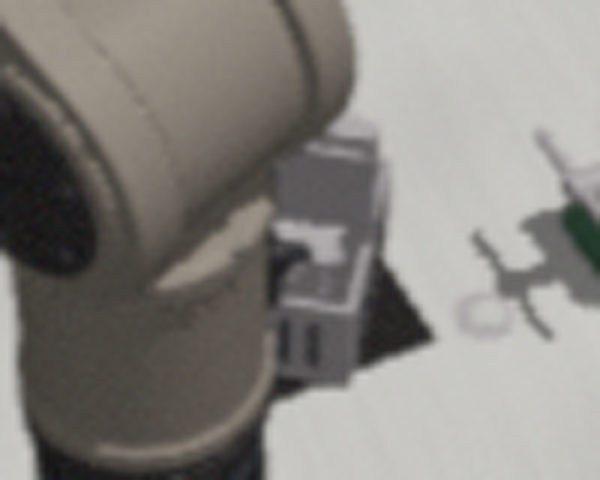

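View pics/w16.png

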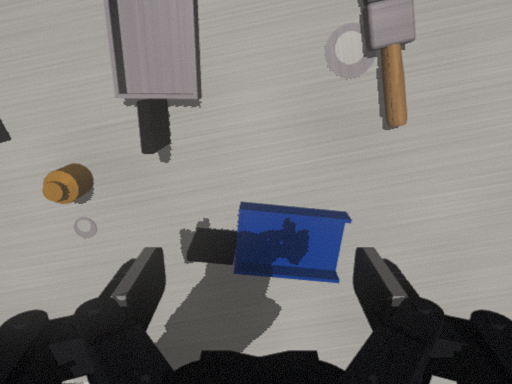

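The tray is back, flat and empty (left of centre at the top of the wrist view, right of the mat in the top view). Most of the basket is hidden by its bar, so I'll look into it with the wrist camera.

```bash
python3 -m jog '0 0 0 0 -38 0 1;0 0 0 0 -38 0 1;0 0 0 -20 -30 0 1;0 0 0 -35 0 3 1;0 0 0 -35 0 3 1'
python3 -m jog '0 0 0 -35 0 3 1;0 0 0 -35 0 3 1;0 0 0 -35 0 3 1;0 0 0 -35 0 3 1;0 0 0 -35 0 3 1'
python3 -m jog '0 0 0 -35 0 5 1;0 0 0 -25 0 10 1;0 0 0 0 0 0 1;0 0 0 0 0 0 1;0 0 0 0 0 0 1'
python3 - <<'E'
from h import *
o=r.get_obs();print(o['tcp_pos'],o['joints'].round(2))
f=grab('wrist');save('w17',f['color'])
E
```

```text
clock: 24.42
tcp_pos: [0.3909, -0.2561, 0.3081]
orientation: [-1.098, 1.353, -1.359]
contact_force: [0.5, 1.1, -1.3]
grip_width: 0.0857
clock: 24.83
tcp_pos: [0.4396, -0.0851, 0.3075]
orientation: [-1.102, 1.353, -1.354]
contact_force: [0.4, -0.7, 0.2]
grip_width: 0.0855
clock: 25.25
tcp_pos: [0.466, -0.0323, 0.3074]
orientation: [-1.103, 1.354, -1.356]
contact_force: [0.4, -0.7, -0.2]
grip_width: 0.0851
[ 0.46598683 -0.03233552  0.30744755] [-0.88  0.03  0.85  1.98 -0.03  1.14 -1.79]
```

View pics/w17.png

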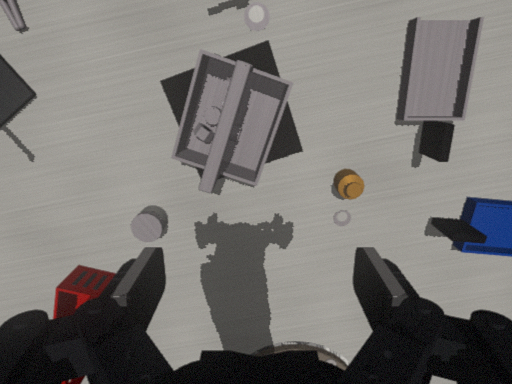

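```bash
python3 -m jog '0 0 0 -40 0 -20 1;0 0 0 -40 0 -20 1;0 0 0 -40 0 -20 1;0 0 0 0 0 -10 1;0 0 0 0 0 0 1'
python3 - <<'E'
from h import *
o=r.get_obs();print(o['tcp_pos'],o['joints'].round(2))
f=grab('wrist');save('w18',f['color'])
c=imaging and f['color'];save('w18z',cv2.resize(c[20:190,200:400],None,fx=3.9,fy=3.5,interpolation=2))
g=cv2.imread('pics/w17.png')[40:200,150:310];cv2.imwrite('pics/w17z.png',cv2.resize(g,None,fx=3.7,fy=3.7,interpolation=2))
E
```

```text
clock: 25.72
tcp_pos: [0.4225, 0.0918, 0.3076]
orientation: [-1.105, 1.352, -1.353]
contact_force: [0.8, -1.8, -0.5]
grip_width: 0.0857
[0.42252388 0.09184782 0.30756659] [-1.05 -0.06  0.68  2.04  0.04  1.15 -2.16]
```

View pics/w17z.png

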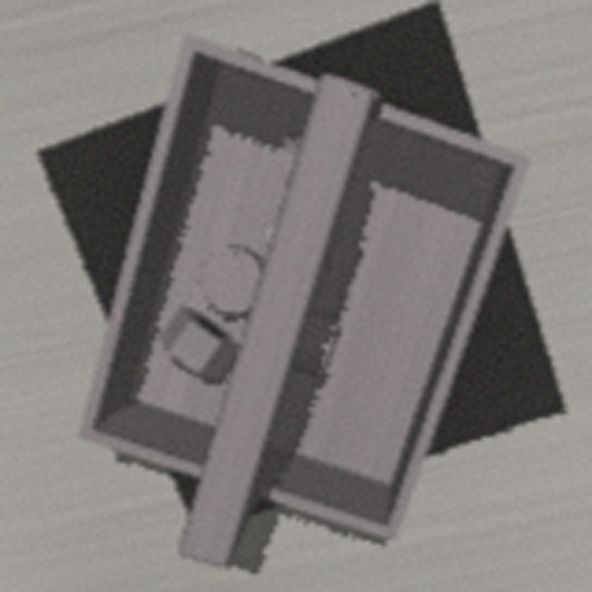

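View pics/w18.png

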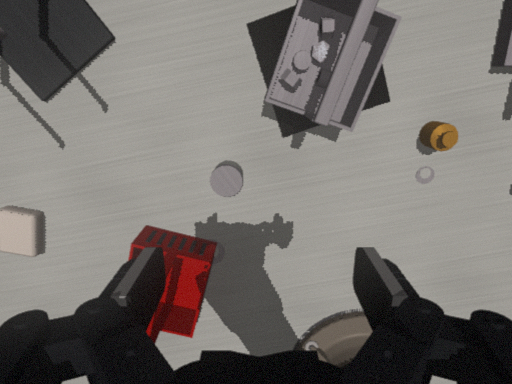

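```bash
python3 -m jog '0 0 0 -30 0 10 1;0 0 0 -30 0 10 1;0 0 0 0 0 20 1;0 0 0 0 0 0 1;0 0 0 0 0 0 1'
python3 - <<'E'
from h import *
o=r.get_obs();print(o['tcp_pos'])
f=grab('wrist');w=cloud(f)
save('w19',cv2.resize(f['color'][0:200,256:456],None,fx=3,fy=3,interpolation=2))
d=yw(60);y=yw(150);q=w-np.array([.506,-.006,.002]);a=q@d;b=q@y
k=(abs(a)<.049)&(abs(b)<.059)&(w[...,2]>.012)&(w[...,2]<.06)
n,l,st,ce=cv2.connectedComponentsWithStats(k.astype(np.uint8))
for i in range(1,n):
    if st[i,4]>20: m=l==i;print(ce[i].round(),st[i,4],'x',a[m].min().round(3),a[m].max().round(3),'y',b[m].min().round(3),b[m].max().round(3),'z',w[m][:,2].max().round(3))
E
```

```text
clock: 26.18
tcp_pos: [0.4766, 0.1392, 0.308]
orientation: [-1.101, 1.355, -1.361]
contact_force: [0.3, 0.3, -0.0]
grip_width: 0.0852
[0.47664618 0.1391774  0.3080133 ]
[369.  65.] 319 x 0.001 0.023 y -0.053 -0.025 z 0.031
[353.  92.] 584 x -0.004 0.038 y -0.024 0.016 z 0.024
[333. 114.] 212 x 0.019 0.043 y 0.02 0.04 z 0.031
[365. 113.] 251 x -0.014 0.001 y 0.005 0.028 z 0.031
```

View pics/w19.png

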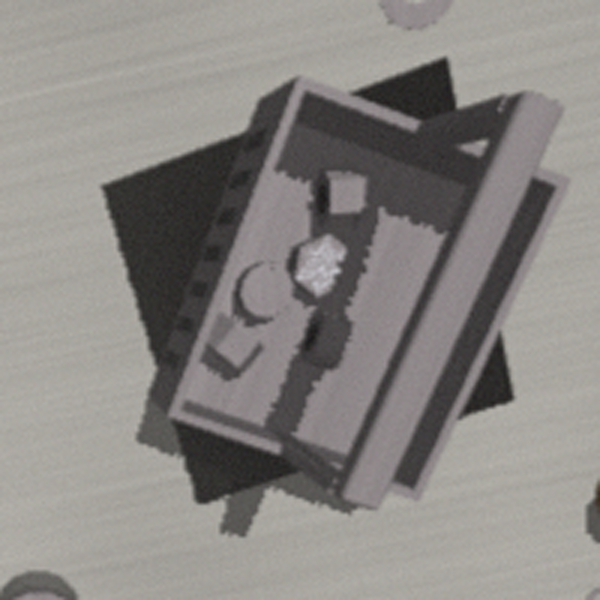

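All five pieces lie in the basket in the enlarged view, at (345,190), (320,265), (265,290), (235,345) and (328,340). Before handing in I check basket centre, tray pose and the bystanders in the top view.

Run:
```python
from h import *
f=grab('wrist');w=cloud(f)
k=(w[...,2]>.055)&(w[...,2]<.069)&(abs(w[...,0]-.506)<.11)&(abs(w[...,1]+.006)<.11)
print('rim',cv2.minAreaRect((w[k][:,:2]*1000).astype(np.float32)))
f=grab('top');save('t20',f['color']);w=cloud(f)
k=(w[...,2]>.018)&(w[...,2]<.032)&(w[...,0]<.63)&(w[...,0]>.42)&(w[...,1]>-.36)&(w[...,1]<-.17)
print('tray',cv2.minAreaRect((w[k][:,:2]*1000).astype(np.float32)))
o=r.get_obs();print(o['contact_force'],o['qvel'].round(3))
```

```text
rim ((507.2920227050781, -5.858856201171875), (111.0670166015625, 130.09469604492188), 59.56556701660156)
tray ((495.2127990722656, -266.74871826171875), (79.40773010253906, 147.86891174316406), 79.05601501464844)
[ 1.25122345 -0.49912011  0.12664986] [-0.005 -0.006 -0.01  -0.    -0.003 -0.001 -0.   ]
```

View pics/t20.png

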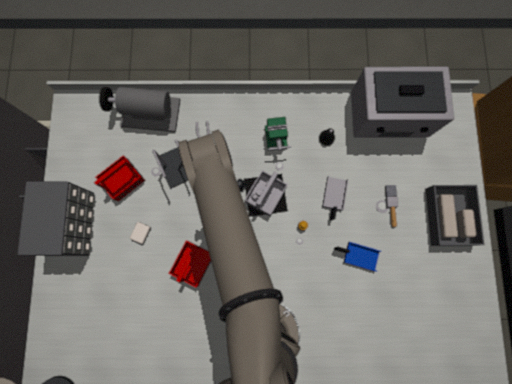

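```bash
python3 -c "
from bench import r
r.hand_in()"
```

```text
the job is handed in; nothing more can be done
```

I lifted the basket off the prongs by its bar and stood it on the mat. I then tipped the tray low over it to 60°, set the tray back down where it stood, and handed in at about 26 s of the 67 s; the hand-in gives no verdict.

**Last checks:**
- **Basket:** its rim centre measured (0.507, -0.006), about 1 mm from the mat centre at (0.506, -0.006). It stands upright and released.
- **Pieces:** all five show lying inside the basket in the enlarged wrist view.
- **Tray:** empty and flat. It was set down within 1 mm of the TCP pose where I picked it up, and shows at the same pixels as at the start. The last depth-based outlines of the tray did not give a usable centre: one was cut off by the picture edge and the other took in part of the handle.
- **Bystanders:** those visible in the last top view are at their starting pixels. The tin was hidden behind the arm there, and in the earlier wrist views it looked where it had been. The plier was partly hidden behind the arm. I did not measure any of them.
- **Robot:** clear of everything, with the force reading at noise level (about 1 N).

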